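# Press a bracket's dowel home with bench-mounted locking pliers, then free them

## Task

Slide the aluminium bracket, standing upright, between the jaws of the bench-mounted locking pliers until its end bears squarely on the stop screw in the throat; how far the screw stands out differs, so feel for it and lean on it with a light push, some 3 to 8 N. Squeeze the pliers' handles together until they snap over centre, so that the jaw presses the dowel home, and let go: they must stay locked on the bracket by themselves. Then free them by gently pushing in the release lever at the tail, so that they spring fully open and the bracket stays there at the stop with its dowel home; leave the other things alone.

Things in the scene. Friction and masses are not known exactly. Their poses are not given: they have to be found in the camera images.
- clampstand: Locking pliers lying flat on a grey base plate 425 x 200 mm, top at z = 12 mm, bolted down. Origin on the table under the pliers' throat; +x from handles to jaws, +y from fixed to moving half. Pliers: 18 mm tall, mid height z = 65; free air below save a post at x = -50 to -20 mm. Fixed handle: x = -125 to 0, y = -20 (outer face) to -9 mm. Fixed jaw: face at y = -5 mm, x = 32 to 60, lip to x = 75
- jaw_face (a point): middle of the fixed jaw's gripping face, clampstand (46, -5, 65) mm, face looks to +y. With the pliers open the moving jaw's face is 26 mm away at x = 42 mm (22 mm at x = 34, more farther out)
- fixed_grip (a point): point on the outer (-y) face of the fixed handle, where one finger can bear when squeezing; clampstand frame (-110, -20, 65) mm
- handle_grip (a point): point on the mid line of the moving handle, a steel bar 11 mm thick and 18 mm tall, 80 mm from its hinge and 20 mm from its end. Here the outer faces of both handles are about 65 mm apart when open, 40 mm when locked. Fingers fit outside both handles from above
- handle (a joint): angle of the moving handle about an upright hinge at clampstand (-30, 16) mm: 0 open (start), dead centre 0.25, locked at its hard stop 0.3125 rad. A spring pushes it open below 0.25 and holds it locked beyond. Squeezing takes up to about 20 N at handle_grip, most a third of the way. The jaw turns with it, 0.37 rad in all
- release: release lever, steel blade 50 mm long, 6 thick, 16 tall, on an upright pivot at the tail of the fixed handle: origin, clampstand (-126, -25, 65) mm. Its -x points to the free end. Pliers open: in line with the fixed handle. Locked: free end stands out 0.8 rad to -y. Pushing it in (+y) with about 6 N through 7 to 12 mm frees the pliers, which spring open; right in line it meets a hard stop
- release_tip (a point): point on the outer (-y) face of the release lever, 42 mm from its pivot: push here
- stop: dark steel stop block in the throat of the jaws, 22 x 50 x 34 mm, fixed on the base plate, at another place along the clampstand's x for each job. A round steel screw head (14 mm dia, 22 mm above the plate, y = 0) stands out of its +x face by 1 to 13 mm, set anew each time and not measured: the bracket's end bears on it, find it by feel. Origin at the foot of that face at y = 0; axes as clampstand
- stop_face (a point): point on the stop block's flat +x face (not on the screw head), 10 mm above the base plate; axes as clampstand
- bracket: loose aluminium angle bracket 100 mm long (x), about 0.25 kg: foot 6 mm thick, y = +4 to -46; upright leg 8 mm thick, y = -4 to +4, top 78 mm above the underside. Origin on the underside amid the leg; +x to the outer end, away from the stop. Stands on the base plate before the jaws. Home: -x end on the stop's screw, x parallel to clampstand's, leg at clampstand y = +1 to +2 (3 mm free each side)
- bracket_end (a point): point on the -x end face of the bracket, 10 mm above its underside, mid leg
- bracket_grip (a point): point in the leg 12 mm below its top edge, 14 mm from the outer (+x) end; clear of the jaws when home; a place to pinch it across its 8 mm
- dowel (a joint): how far the 12 mm steel dowel has been pressed into the bracket's leg: 0 = proud by 8 mm on the +y face (as at the start), 0.0075 m = home (as far as the jaw presses it). Press fit, takes about 6 N; it stays where it is pressed. It sits at bracket (-20, +4, 53) mm, in the path of the moving jaw.
- dowel_head (a point): centre of the dowel's outer face
- spare_dowel: a loose bystander: plain steel pin 16 mm dia, 30 mm tall, standing on the base plate near the moving jaw; origin at its underside
- magnet: a loose bystander: dark steel block 35 x 30 x 20 mm on the base plate beyond the fixed jaw; origin at its underside
- wrench: a loose bystander: spanner lying on the table
- hammer: a loose bystander: hammer lying on the table to the robot's right
- brush: a loose bystander: brush lying on the table to the robot's right
- paste_jar: a loose bystander: white jar 60 mm dia, 60 mm tall, on the table
- wood_block: a loose bystander: wooden block 90 x 60 x 50 mm on the table
Not all that is in view belongs to the job. There is more than one size of the bracket; the one meant has the size given above.

How it is judged (in metres and radians):
On the way, in this order (a step that is already met when the one before it is completed fails the run):
1. the bracket bears on the stop with a light push (over 1.5 N), square, between the open jaws, its dowel still proud (x of bracket_end in the frame of stop_face below 0.015 m and angle between the x axis of bracket and the x axis of clampstand, either way round below 0.06 rad and angle between bracket's own z axis and vertical below 0.06 rad and value of joint handle below 0.1 rad and value of joint dowel below 0.002 m and contact force between bracket and stop above 1.5 N), for 0.1 s.
2. the pliers are locked over centre on the bracket and hold by themselves with the fingers off them, the dowel is home and the bracket still at the stop (x of bracket_end in the frame of stop_face below 0.015 m and angle between the x axis of bracket and the x axis of clampstand, either way round below 0.06 rad and angle between bracket's own z axis and vertical below 0.06 rad and value of joint handle above 0.285 rad and value of joint dowel above 0.006 m and contact force between the fingers and clampstand below 0.5 N), for 0.2 s.
3. a finger pushes the release lever while the pliers are still locked (contact force between the fingers and release above 0.8 N and value of joint handle above 0.25 rad).
At the end, for the whole second after the job is handed in: the pliers are open (handle below 0.06 rad), the dowel is at least 6 mm in, the bracket stands upright at the stop (end within 16 mm of the block's face, of which the screw takes 1 to 13 mm, parallel within 0.06 rad, tilt under 0.06 rad) and at rest, and nothing touches the pliers (value of joint handle below 0.06 rad and value of joint dowel above 0.006 m and x of bracket_end in the frame of stop_face below 0.016 m and angle between the x axis of bracket and the x axis of clampstand, either way round below 0.06 rad and angle between bracket's own z axis and vertical below 0.06 rad and linear speed of bracket below 0.02 m/s and contact force between the fingers and clampstand below 0.5 N).
It fails at once if the bracket is pushed against the stop with more than 15 N (contact force between bracket and stop above 15 N).
It fails at once if the release lever is pushed with more than 20 N (contact force between the fingers and release above 20 N).
It fails at once if a bystander is moved by more than 20 mm (distance of any of spare_dowel, magnet, wrench, hammer, brush, paste_jar, wood_block from where it was at the start of the episode above 0.02 m).
It also fails if it takes over 64 s, if anything falls off the work surface, if the arm or the gripper's body presses on something with over 40 N, if the wrist force passes 120 N, or if a joint passes its speed limit or range.

## Robot

A 6-joint arm with a two-finger parallel gripper is mounted at the origin on the work surface. World frame = base frame: x ahead of the robot, y to its left, z up, the work surface at z = 0. Lengths are in m, angles in degrees, forces in N, time in s.
With the tool pointing down it reaches from about 0.4 to 0.825 m from the base axis. Payload 7 kg.
Tool frame: the origin (TCP) lies at the very end of the fingers, on their centre line; the grasp point (between the pads) lies 19 mm behind it (grasp_offset is the x of the grasp point in the tool frame, in m); x points along the fingers, y is the direction in which the jaws open and shut, and the axes are right-handed (so a half turn about x gives the same grasp; the last joint's range is limited). The gripper opens to 88 mm and grips with 3 to 60 N. Pads are 19 mm wide; open, the fingers measure 130 mm over their backs; the gripper's body (78 mm by 193 mm) begins 47 mm behind the grasp point.
Start: joints at [-56.889, 20.546, 0.682, 0, -70.136, -16.507], TCP at [0.193, -0.647, 0.227] pointing down, gripper open.
Joint ranges: [-176.03, 176.03], [-82.01, 121.73], [-58.28, 71.71], [-173.87, 95.51], [-174.79, -0.11], [-173.66, 173.66]. Speed limits (degrees/s): [136.94, 136.94, 172.46, 180, 180, 180].

## Interface

Orientations are given as [roll, pitch, yaw] about the fixed x, y, z axes, in that order (R = Rz(yaw) Ry(pitch) Rx(roll)).
In Python, from plant import get_obs, snapshot, close_job, grasp_offset gives the robot as it stands.
- The arm moves only by the tool carry_out, never from a script. Its argument "series" is a list that holds one entry, the list of rows, each a list of 6 numbers: the shift along the tool's x, y, z in mm, then the turn, a rotation vector about the tool's x, y, z in degrees. A call has 1 to 10 rows; each row is the pose to reach, as a shift and turn from the pose commanded when the call began, along the tool's axes at that moment; what a row does not reach only later rows make up. A row lasts 1/8 s, in which the tool goes at most 62.5 mm and 10.7 degrees, less where a joint would pass 70% of its speed; a pose out of reach is approached as far as the arm can. A call with a gripper value outside its range is refused whole. "hand" is the gripper's target within -1 to 1 (shut at 1, half-way at 0, fully open at -1), set as the call begins (left out, the last holds). The fingers move at their own pace and stop on an object; the grip force is fixed at half the most. Time passes only in rows, so rows that repeat a pose let the fingers close. It gives the time, the measured TCP pose, the force and the opening at its end, in the units of the state.
- get_obs(): the state, without advancing time (a new reading comes with each control period).
- snapshot(name): name is "scene" or "side" or "wrist"; returns a dict with "color" (384x512x3 uint8, red, green, blue), "fx", "fy", "cx", "cy" (pixels), "eye" and "attitude" of the camera in the world. Camera axes: x right, y down, z forward; pixel columns grow to the right and rows downward; lengths in m; the calibration is good to about 2 mm. The wrist camera is an equidistant fisheye: a pixel r from the principal point sees the ray r / f radians off the axis. A picture is of the moment at which its call begins. There is no depth.
- close_job(): hands the job in, once; it reports no verdict.
The state is a dict: "clock": time; "joint_pos": joint angles; "qvel": joint speeds; "tau": joint torques, N m; "tool_pos": TCP position; "orientation": TCP orientation; "force": force on the tool from outside, world axes, zero at the start; "moment": the same for the moment, N m; "opening": finger opening in m.
Only numpy, scipy, OpenCV 4.12 (cv2) and the standard library are available. Lean on these libraries where they do the work, as an engineer would, in place of code of your own. Each camera call takes 0.05 s, during which the arm holds its last target.

## Working session

There is one attempt and no reset: what is moved stays moved. The work goes in short steps, Python scripts to look and compute and a tool call to move; the robot and the scene stay as the last step left them, time stands still between calls to the robot, and variables do not carry over. Pictures are saved under pics/ and viewed, and the job is handed in when it is done.

Besides the shell and the picture viewer there is one more tool, called after ">>>" as name(argument=value, ...), one argument or row to a line, values as JSON. carry_out: Moves the arm, as the interface text tells. Its arguments: {"type":"object","properties":{"series":{"type":"array","items":{"type":"array","items":{"type":"array","items":{"type":"number"}}}},"hand":{"type":"number"}},"required":["series"]}

```bash
ls; mkdir -p pics; python3 - <<'E'
from plant import *
import cv2,json
print(get_obs(),grasp_offset)
for n in("scene","side","wrist"):
    s=snapshot(n);cv2.imwrite(f"pics/{n}0.png",s["color"][:,:,::-1])
    print(n,{k:v for k,v in s.items() if k!="color"})
E
```

```text
pics
{'clock': 0.0, 'joint_pos': array([-5.68874371e+01,  2.05916540e+01,  6.32943319e-01, -1.97703371e-02,
       -7.01347277e+01, -1.65070115e+01]), 'qvel': array([ 0.04671193,  0.01984054, -0.02490912, -0.00159627, -0.01946009,
        0.04699307]), 'tau': array([ 3.62684923e-04, -5.82724857e+01,  2.93056870e+01,  6.99741483e+00,
        6.79255289e-03, -1.20662326e-04]), 'tool_pos': array([ 0.19273555, -0.64638786,  0.225615  ]), 'orientation': array([ 95.25899656,  89.90473052, 111.85781466]), 'force': array([-0.35433814, -0.24499164,  1.16192695]), 'moment': array([-0.01720729, -0.00617339,  0.01699069]), 'opening': 0.08795376423444162} -0.0188
scene {'fx': 346.7704337209647, 'fy': 346.7704337209647, 'cx': 254.86770991248312, 'cy': 196.4266403443699, 'eye': array([ 1.26443897, -0.10117573,  0.7097216 ]), 'attitude': array([-129.20623277,    1.20670454,   82.16912829])}
side {'fx': 416.7592002918883, 'fy': 416.7592002918883, 'cx': 256.6382322540859, 'cy': 196.56739012902918, 'eye': array([0.08921508, 0.98854467, 0.76044091]), 'attitude': array([-123.51407082,   -0.27542633, -157.42807665])}
wrist {'fx': 297.3186396354542, 'fy': 297.3186396354542, 'cx': 252.38022383444522, 'cy': 193.8319327909499, 'eye': array([ 0.12564685, -0.66722648,  0.38374689]), 'attitude': array([ 1.65173237e+02, -1.01840393e-01,  1.06571603e+02])}
```

View pics/scene0.png

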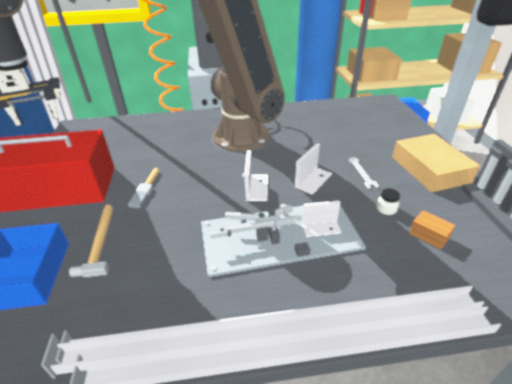

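View pics/side0.png

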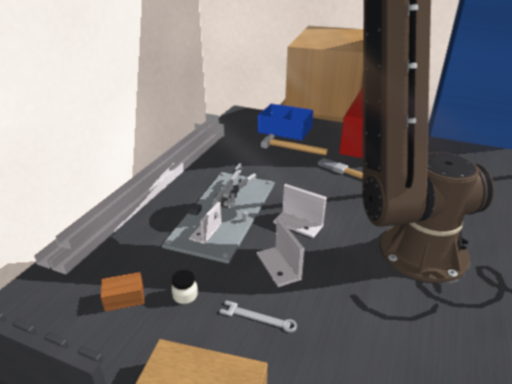

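View pics/wrist0.png

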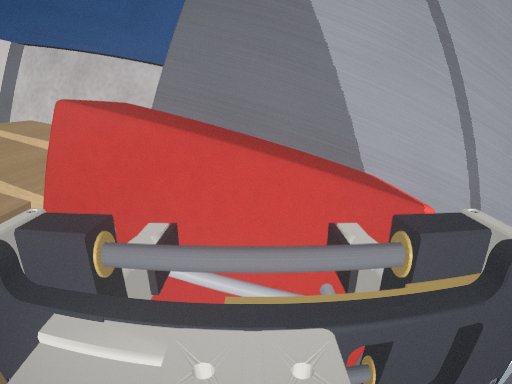

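The scene view shows the plate at about (205-362, 205-275). One bracket is on it at (322,218), and two more stand on the table at (256,180) and (313,172). I'll enlarge the plate in both views.

```bash
python3 - <<'E'
import cv2
a=cv2.imread("pics/scene0.png")[140:285,190:375];cv2.imwrite("pics/sc_crop.png",cv2.resize(a,None,fx=4.2,fy=4,interpolation=cv2.INTER_CUBIC))
a=cv2.imread("pics/side0.png")[155:290,155:340];cv2.imwrite("pics/si_crop.png",cv2.resize(a,None,fx=4.2,fy=4.2,interpolation=cv2.INTER_CUBIC))
E
```

```text
(no output)
```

View pics/sc_crop.png

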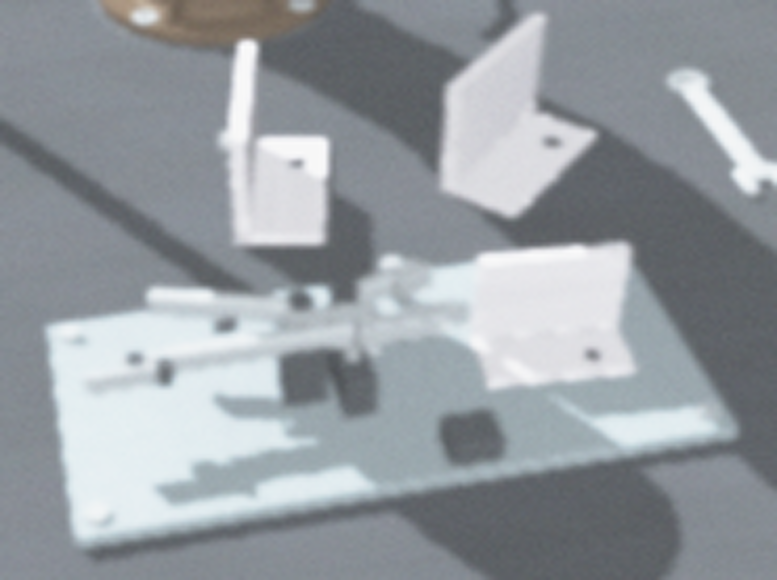

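View pics/si_crop.png

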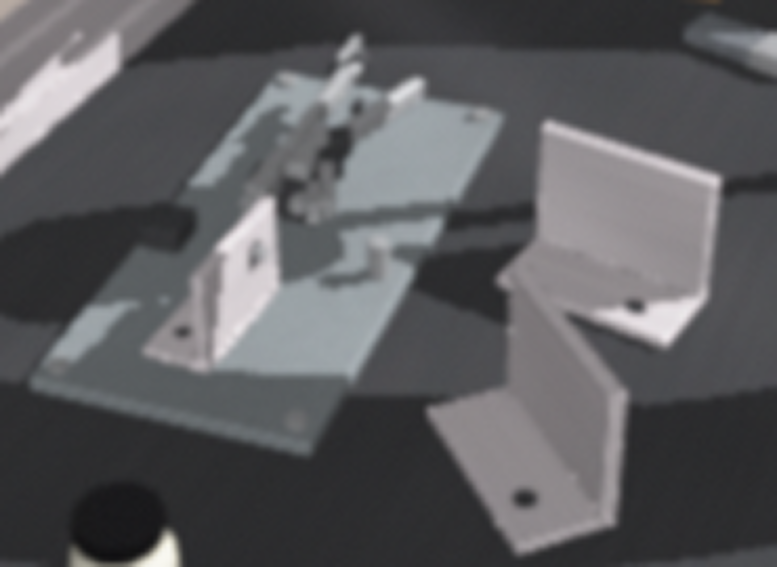

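```bash
cat > h.py <<'E'
import numpy as np,cv2
from scipy.spatial.transform import Rotation as R
def rot(a): return R.from_euler('xyz',a,degrees=True).as_matrix()
def ray(s,u,v,fish=False):
    x=(u-s["cx"])/s["fx"];y=(v-s["cy"])/s["fy"]
    if fish:
        r=np.hypot(x,y);d=np.array([x/r*np.sin(r),y/r*np.sin(r),np.cos(r)]) if r>0 else np.array([0,0,1.])
    else: d=np.array([x,y,1.])
    d=rot(s["attitude"])@d
    return s["eye"],d/np.linalg.norm(d)
def onz(s,u,v,z,fish=False):
    e,d=ray(s,u,v,fish);return e+d*(z-e[2])/d[2]
def proj(s,P,fish=False):
    c=rot(s["attitude"]).T@(np.asarray(P,float)-s["eye"])
    if fish:
        r=np.hypot(c[0],c[1]);th=np.arctan2(r,c[2]);q=c[:2]/r*th
    else:q=c[:2]/c[2]
    return q[0]*s["fx"]+s["cx"],q[1]*s["fy"]+s["cy"]
def tri(r1,r2):
    (a,d),(b,e)=r1,r2
    A=np.stack([d,-e],1);t=np.linalg.lstsq(A,b-a,rcond=None)[0]
    p,q=a+d*t[0],b+e*t[1];return (p+q)/2,np.linalg.norm(p-q)
def crop(img,x0,y0,x1,y1,f,name):
    cv2.imwrite(name,cv2.resize(img[y0:y1,x0:x1,::-1],None,fx=f,fy=f,interpolation=cv2.INTER_CUBIC))
# clampstand pose (set later)
E
python3 - <<'E'
from h import *
from plant import *
sc=snapshot("scene");si=snapshot("side")
S=lambda x,y:(190+x/4.2,140+y/4.0)
T=lambda x,y:(155+x/4.2,155+y/4.2)
print("scene plate corners z12")
for p in [(47,325),(80,533),(737,425)]: print(onz(sc,*S(*p),.012).round(4))
print("side")
for p in [(283,72),(502,112),(313,440),(34,375)]: print(onz(si,*T(*p),.012).round(4))
print("bracket leg top z=.09 scene:",[onz(sc,*S(*p),.09).round(4) for p in[(477,257),(632,244)]])
print("bracket leg top side:",[onz(si,*T(*p),.09).round(4) for p in[(268,200),(215,252),(195,262)]])
print("foot outer edge scene z.018",[onz(sc,*S(*p),.018).round(4) for p in[(490,385),(635,372)]])
print("side foot end z.018",[onz(si,*T(*p),.018).round(4) for p in[(145,350),(210,362)]])
print("decoy1 table leg top scene",[onz(sc,*S(*p),.078).round(4) for p in[(248,42),(240,140)]])
print("decoy2 ",[onz(sc,*S(*p),.078).round(4) for p in[(448,88),(540,16)]])
E
```

```text
scene plate corners z12
[ 0.5038 -0.1708  0.012 ]
[ 0.6988 -0.1544  0.012 ]
[0.6724 0.265  0.012 ]
side
[ 0.6927 -0.1544  0.012 ]
[ 0.4987 -0.1662  0.012 ]
[0.4695 0.2511 0.012 ]
[0.6663 0.2656 0.012 ]
bracket leg top z=.09 scene: [array([0.5651, 0.1165, 0.09  ]), array([0.5679, 0.22  , 0.09  ])]
bracket leg top side: [array([0.5621, 0.1234, 0.09  ]), array([0.5666, 0.1903, 0.09  ]), array([0.5732, 0.205 , 0.09  ])]
foot outer edge scene z.018 [array([0.6173, 0.1172, 0.018 ]), array([0.62  , 0.2146, 0.018 ])]
side foot end z.018 [array([0.6079, 0.2208, 0.018 ]), array([0.5621, 0.215 , 0.018 ])]
decoy1 table leg top scene [array([0.2442, 0.0055, 0.078 ]), array([ 0.3866, -0.0182,  0.078 ])]
decoy2  [array([0.3411, 0.1503, 0.078 ]), array([0.2429, 0.2518, 0.078 ])]
```

The bracket on the plate measures about 100 mm along its leg with a 50 mm foot. It also carries the dowel, at about (216,215) in the side view. The other two, at scene (256,180) and (313,172), come out at over 140 mm and stand on the table, so they are decoys. Next I'll bring the wrist camera over the plate.

```bash
cat >> h.py <<'E'
def toolR(o): return rot(o["orientation"])
def Rdown(yawy):
    "tool x down, tool y along world yaw angle yawy(deg)"
    a=np.radians(yawy);x=np.array([0,0,-1.]);y=np.array([np.cos(a),np.sin(a),0]);return np.stack([x,y,np.cross(x,y)],1)
def delta(o,P,Rt,Rn=None):
    Rc=toolR(o) if Rn is None else Rn
    d=Rc.T@(np.asarray(P)-o["tool_pos"])*1000
    w=R.from_matrix(Rc.T@Rt).as_rotvec(degrees=True)
    return d.round(1),w.round(2)
E
python3 - <<'E'
from h import *
from plant import *
o=get_obs();Rc=toolR(o);print(Rc.round(3))
s=snapshot("wrist");print("cam off tool",Rc.T@(s["eye"]-o["tool_pos"]),"cam z in tool",Rc.T@rot(s["attitude"])[:,2])
for y in (3.7,183.7):
  for P in [(.193,-.647,.36),(.5,-.3,.36),(.62,.15,.36)]:
    print(y,P,*delta(o,P,Rdown(y)))
E
```

```text
[[-0.    -0.286  0.958]
 [ 0.001  0.958  0.286]
 [-1.     0.001 -0.   ]]
cam off tool [-0.15801443 -0.00050379 -0.07026705] cam z in tool [9.66673297e-01 2.03497345e-04 2.56013075e-01]
3.7 (0.193, -0.647, 0.36) [-1.339e+02 -3.000e-01  1.000e-01] [ 1.029e+02 -4.000e-02 -3.000e-02]
3.7 (0.5, -0.3, 0.36) [-133.7  244.5  393.4] [ 1.029e+02 -4.000e-02 -3.000e-02]
3.7 (0.62, 0.15, 0.36) [-133.5  641.5  637. ] [ 1.029e+02 -4.000e-02 -3.000e-02]
183.7 (0.193, -0.647, 0.36) [-1.339e+02 -3.000e-01  1.000e-01] [-7.71e+01  2.00e-02 -4.00e-02]
183.7 (0.5, -0.3, 0.36) [-133.7  244.5  393.4] [-7.71e+01  2.00e-02 -4.00e-02]
183.7 (0.62, 0.15, 0.36) [-133.5  641.5  637. ] [-7.71e+01  2.00e-02 -4.00e-02]
```

>>> carry_out(
  series=[
    [[-60, 0, 0, 0, 0, 0], [-115, 20, 25, -8, 0, 0], [-134, 50, 75, -16, 0, 0], [-134, 80, 125, -24, 0, 0], [-134, 110, 175, -32, 0, 0], [-134, 140, 225, -40, 0, 0], [-134, 170, 272, -48, 0, 0], [-134, 197, 317, -56, 0, 0], [-134, 222, 357, -64, 0, 0], [-134, 244, 393, -72, 0, 0]],
  ],
)

```text
clock: 1.55
tool_pos: [0.5007, -0.2991, 0.3607]
orientation: [-96.0, 90.0, -7.1]
force: [0.6, -0.5, 0.2]
opening: 0.0874
```

```bash
python3 - <<'E'
from h import *
from plant import *
o=get_obs();print(o["clock"],o["tool_pos"],o["joint_pos"].round(1),o["force"])
print(delta(o,(.6,.25,.34),Rdown(183.7)))
E
```

```text
1.55 [ 0.5007082  -0.29914919  0.36071701] [-11.7   8.6   1.8  -0.  -83.2  10.6] [ 0.58621198 -0.47703361  0.18204714]
(array([ 20.7, -88.8, 550.9]), array([-4.79, -0.  ,  0.02]))
```

>>> carry_out(
  series=[
    [[2, -9, 55, -0.5, 0, 0], [4, -18, 110, -1, 0, 0], [6, -27, 165, -1.5, 0, 0], [8, -36, 220, -2, 0, 0], [10, -45, 275, -2.5, 0, 0], [12, -54, 330, -3, 0, 0], [14, -63, 385, -3.5, 0, 0], [16, -71, 440, -4, 0, 0], [19, -80, 496, -4.5, 0, 0], [21, -89, 551, -4.8, 0, 0]],
  ],
)

```text
clock: 2.8
tool_pos: [0.6021, 0.2498, 0.3396]
orientation: [-53.7, 90.0, 39.7]
force: [0.8, -0.4, 0.5]
opening: 0.0879
```

```bash
python3 - <<'E'
from h import *
from plant import *
s=snapshot("wrist");cv2.imwrite("pics/w1.png",cv2.resize(s["color"][:,:,::-1],(800,600)))
import pickle;pickle.dump(s,open("w1.pkl","wb"))
o=get_obs();print(o["clock"],o["tool_pos"],o["orientation"],s["eye"],s["attitude"])
E
```

```text
2.85 [0.6028467  0.25531432 0.33745929] [ 75.93331645  89.93730538 169.51763788] [0.60493736 0.18026315 0.49759168] [ 1.65129989e+02 -9.26608912e-03 -1.76596824e+02]
```

View pics/w1.png

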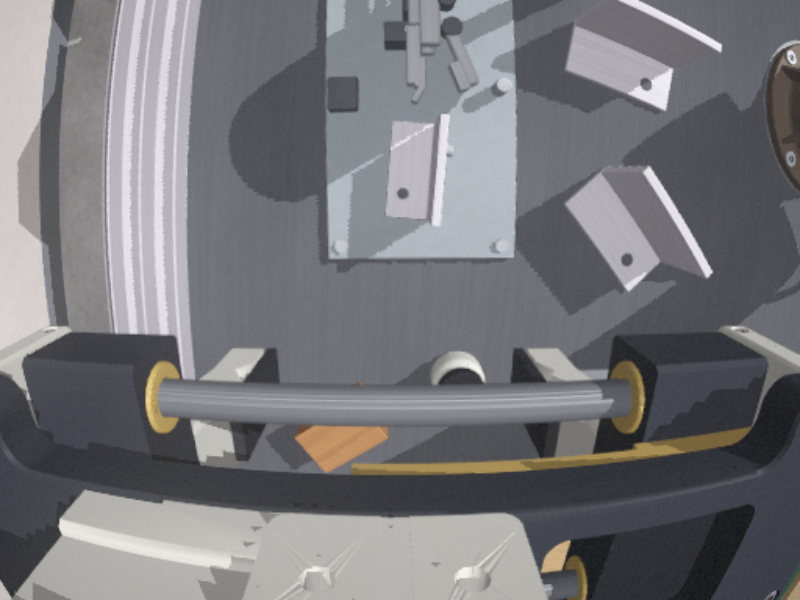

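The plate fills columns 325-515. The bracket stands at (420,170) with its dowel at (450,151), the magnet is at (343,93) and the spare dowel at (504,86). I'll shift toward the handles for a second view.

>>> carry_out(
  series=[
    [[0, 0, -50, 0, 0, 0], [0, 0, -100, 0, 0, 0], [0, 0, -150, 0, 0, 0], [0, 0, -150, 0, 0, 0], [0, 0, -150, 0, 0, 0]],
  ],
)

```text
clock: 3.48
tool_pos: [0.611, 0.098, 0.3396]
orientation: [-18.4, 90.0, 74.9]
force: [0.4, -0.3, -0.4]
opening: 0.0879
```

```bash
python3 - <<'E'
from h import *
from plant import *
import pickle
s=snapshot("wrist");pickle.dump(s,open("w2.pkl","wb"))
o=get_obs();print(o["clock"],o["tool_pos"],o["orientation"],s["eye"],s["attitude"])
crop(s["color"],190,30,340,220,3.1,"pics/w2a.png")
s1=pickle.load(open("w1.pkl","rb"));crop(s1["color"],200,0,340,170,3.5,"pics/w1a.png")
E
```

```text
3.525 [0.61103599 0.09857643 0.33947923] [ 24.61439807  89.98898054 118.02251579] [0.61378111 0.02842133 0.49759958] [ 1.65121647e+02 -1.28798117e-02 -1.76670114e+02]
```

View pics/w2a.png

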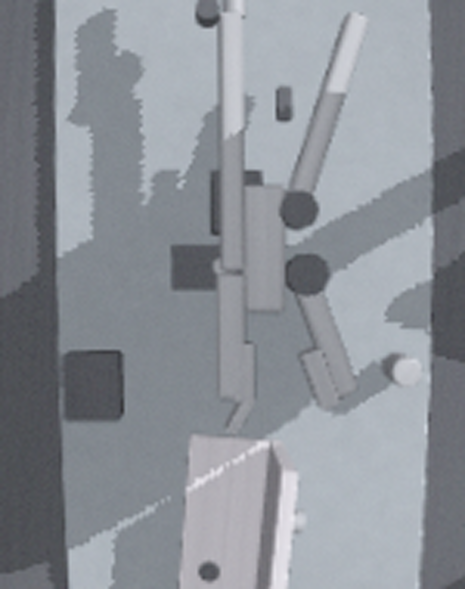

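View pics/w1a.png

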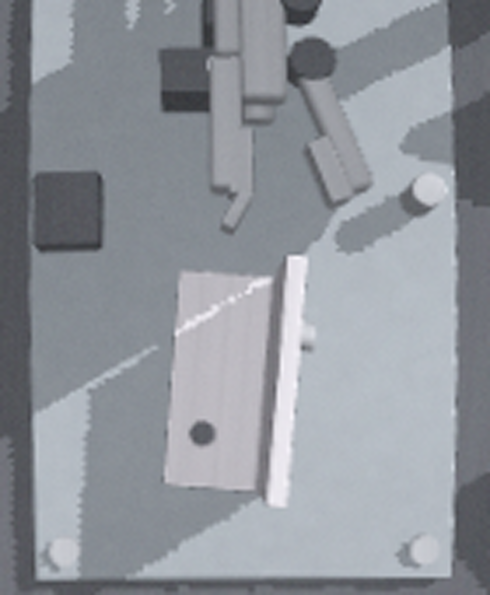

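```bash
cat > m.py <<'E'
from h import *
import pickle
s2=pickle.load(open("w2.pkl","rb"));s1=pickle.load(open("w1.pkl","rb"))
A=lambda u,v:(190+(u+.5)/3.1-.5,30+(v+.5)/3.1-.5)
B=lambda u,v:(200+(u+.5)/3.5-.5,(v+.5)/3.5-.5)
def pa(u,v,z): return onz(s2,*A(u,v),z,True)
def pb(u,v,z): return onz(s1,*B(u,v),z,True)
E
python3 - <<'E'
from m import *
for n,f,u,v,z in [("plateL w2",pa,54,200,.012),("plateL w2",pa,67,560,.012),("plateR",pa,431,20,.012),("plateR",pa,428,560,.012),
 ("plateL w1",pb,31,60,.012),("plateL",pb,35,570,.012),("plateR",pb,448,60,.012),("plateR",pb,450,570,.012),("cornL",pb,36,577,.012),("cornR",pb,451,576,.012),
 ("handle outer",pa,217,20,.074),("handle outer",pa,219,350,.074),("jawface x32",pa,255,343,.074),("jawface x60",pa,255,400,.074),("lip",pa,228,432,.074),
 ("jawface x60 w1",pb,252,187,.074),("lip w1",pb,228,231,.074),("jaw outer x?",pb,211,187,.074),
 ("stop? front-left top",pa,172,290,.046),("stop w1 left top",pb,162,107,.046),("stop back left w2",pa,172,245,.046),("stop back w1",pb,162,50,.046)]:
  print(n,f(u,v,z).round(4))
print("bracket leg top z.09");
for p in [(287,255),(306,256),(266,504),(286,507)]: print(pb(*p,.09).round(4))
print("foot z.018");
for p in [(181,271),(165,485)]: print(pb(*p,.018).round(4))
print("dowel head",pb(316,335,.065).round(4),"spare top",pa(405,367,.042),pb(429,187,.042),"magnet top corners",[pa(*p,.032).round(4) for p in[(67,351),(122,351),(122,418),(66,420)]])
E
```

```text
plateL w2 [ 0.6891 -0.0052  0.012 ]
plateL w2 [0.6754 0.1907 0.012 ]
plateR [ 0.4959 -0.1194  0.012 ]
plateR [0.4724 0.1794 0.012 ]
plateL w1 [0.687  0.0131 0.012 ]
plateL [0.6713 0.2594 0.012 ]
plateR [ 0.4902 -0.0031  0.012 ]
plateR [0.4728 0.2468 0.012 ]
cornL [0.6707 0.2628 0.012 ]
cornR [0.472  0.2497 0.012 ]
handle outer [ 0.6103 -0.0896  0.074 ]
handle outer [0.6003 0.0647 0.074 ]
jawface x32 [0.584  0.0604 0.074 ]
jawface x60 [0.5821 0.0869 0.074 ]
lip [0.5937 0.1028 0.074 ]
jawface x60 w1 [0.5833 0.0865 0.074 ]
lip w1 [0.5919 0.1058 0.074 ]
jaw outer x? [0.5998 0.0877 0.074 ]
stop? front-left top [0.624 0.039 0.046]
stop w1 left top [0.6226 0.0459 0.046 ]
stop back left w2 [0.6252 0.017  0.046 ]
stop back w1 [0.6243 0.0185 0.046 ]
bracket leg top z.09
[0.569  0.1165 0.09  ]
[0.5616 0.1162 0.09  ]
[0.5708 0.2152 0.09  ]
[0.5628 0.2159 0.09  ]
foot z.018
[0.6103 0.1162 0.018 ]
[0.6118 0.2155 0.018 ]
dowel head [0.5528 0.1453 0.065 ] spare top [0.50506113 0.06925521 0.042     ] [0.50375866 0.0710341  0.042     ] magnet top corners [array([0.6759, 0.0728, 0.032 ]), array([0.6479, 0.0715, 0.032 ]), array([0.6463, 0.106 , 0.032 ]), array([0.6752, 0.1085, 0.032 ])]
```

```bash
cat >> h.py <<'E'
YC=93.8;O=np.array([.5820,.0277,0.])
RC=np.stack([[np.cos(np.radians(YC)),np.sin(np.radians(YC)),0],[-np.sin(np.radians(YC)),np.cos(np.radians(YC)),0],[0,0,1]],1)
def c2w(p): return O+RC@(np.array(p)/1000)
def w2c(p): return RC.T@(np.array(p)-O)*1000
E
python3 - <<'E'
from h import *
from plant import *
o=get_obs();print(o["joint_pos"].round(1))
for P in [(.5666,.2015,.13),(.5666,.2015,.059)]: print(delta(o,P,Rdown(179.1)),w2c(P))
E
```

```text
[ 27.2  12.5   4.   -0.  -81.5 -23.8]
(array([209.5,  38.2, 105.3]), array([ 4.31,  0.01, -0.  ])) [174.43851326   3.84773872 130.        ]
(array([280.5,  38.2, 105.3]), array([ 4.31,  0.01, -0.  ])) [174.43851326   3.84773872  59.        ]
```

>>> carry_out(
  series=[
    [[20, 10, 45, 1, 0, 0], [50, 25, 90, 2, 0, 0], [95, 38, 105, 3, 0, 0], [145, 38, 105, 4.3, 0, 0], [185, 38, 105, 4.3, 0, 0], [210, 38, 105, 4.3, 0, 0], [210, 38, 105, 4.3, 0, 0]],
  ],
)

```text
clock: 4.4
tool_pos: [0.5655, 0.2011, 0.1274]
orientation: [124.3, 89.7, -146.5]
force: [-0.2, 0.2, 0.7]
opening: 0.0876
```

```bash
python3 - <<'E'
from h import *
from plant import *
o=get_obs();print(o["clock"],o["tool_pos"],o["joint_pos"].round(1),o["force"],o["moment"])
print(delta(o,(.5666,.2015,.059),Rdown(179.1)))
s=snapshot("wrist");cv2.imwrite("pics/w3.png",cv2.resize(s["color"][:,:,::-1],(800,600)))
s=snapshot("side");crop(s["color"],130,120,330,290,4,"pics/s3.png")
s=snapshot("scene");crop(s["color"],190,100,380,285,4,"pics/c3.png")
E
```

```text
4.4 [0.56546246 0.20110826 0.12743612] [ 38.2  18.4 -16.4  -0.  -55.5 -39. ] [-0.15365009  0.21907634  0.69400481] [ 0.05696391  0.07288106 -0.00047356]
(array([68.4, -1.4,  0.6]), array([ 0.08, -0.14, -0.21]))
```

View pics/w3.png

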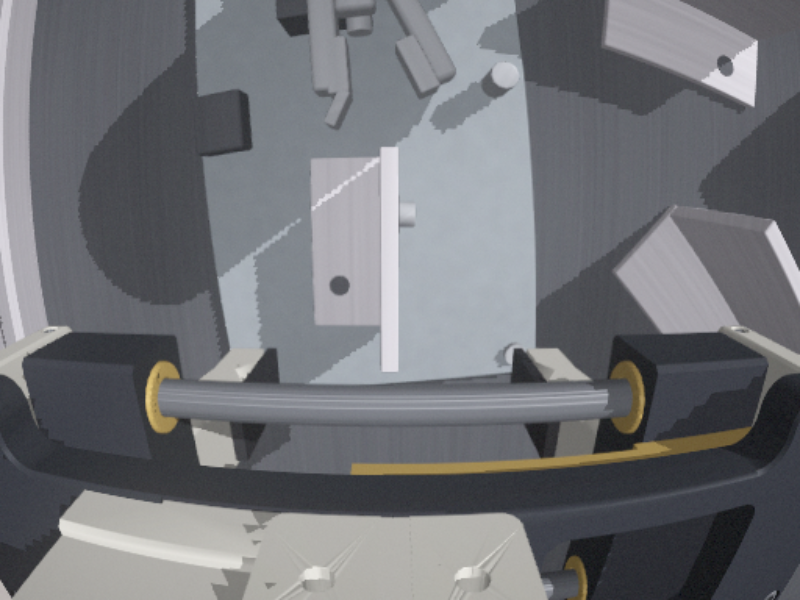

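View pics/s3.png

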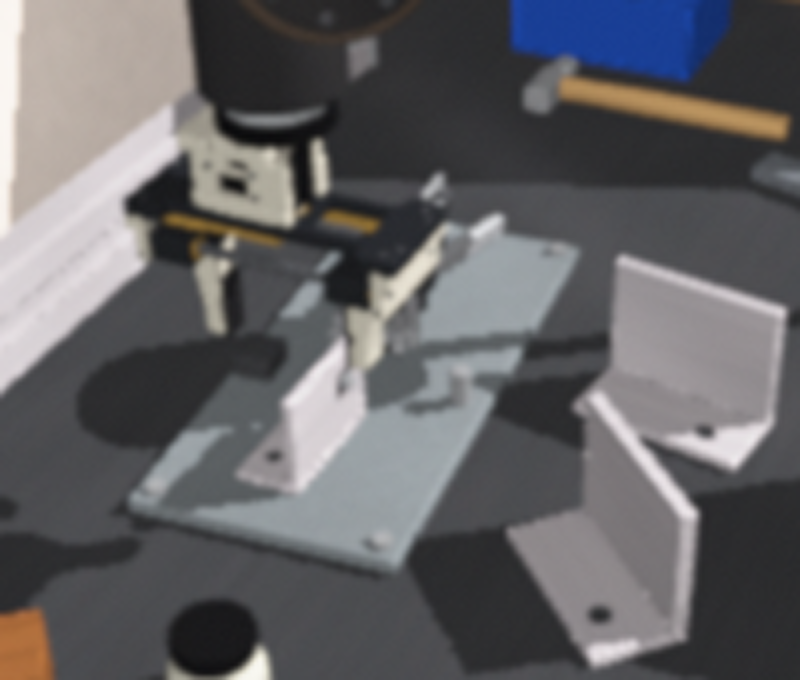

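View pics/c3.png

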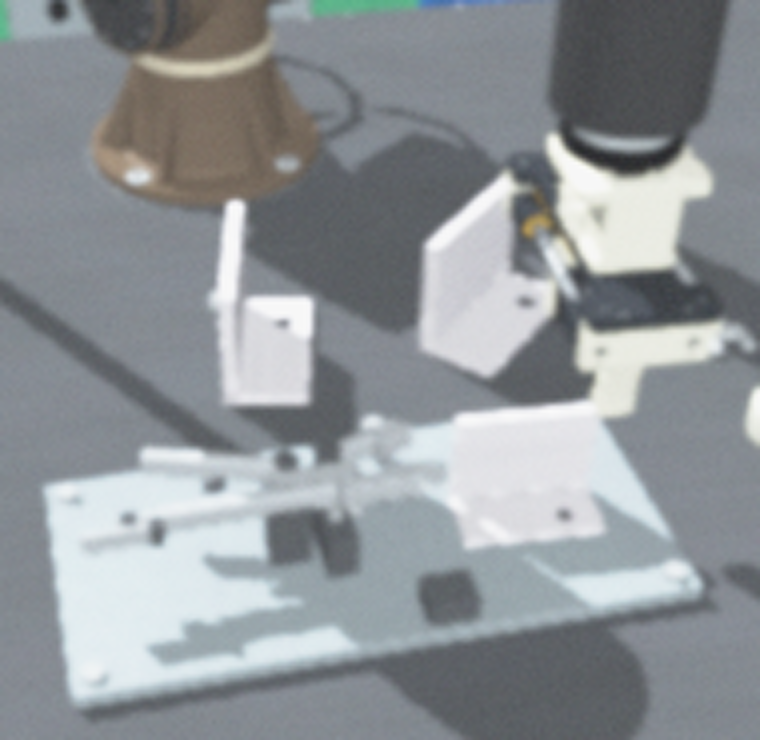

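```bash
python3 - <<'E'
from h import *
from plant import *
s=snapshot("wrist");o=get_obs()
f=512/800
for p in [(381,370),(398,370),(381,148),(398,148)]: print(onz(s,p[0]*f,p[1]*f,.09,True).round(4))
print("tcp px",np.array(proj(s,o["tool_pos"],True))/f, o["tool_pos"],o["clock"])
E
```

```text
[0.5728 0.217  0.09  ]
[0.5649 0.2172 0.09  ]
[0.5707 0.1173 0.09  ]
[0.5636 0.1174 0.09  ]
tcp px [390.62995271 375.42249567] [0.56768631 0.20168657 0.13112443] 4.6
```

>>> carry_out(
  series=[
    [[25, -1, 0, 0, 0, 0], [48, -1.5, 0, 0, 0, 0], [62, -1.5, 0, 0, 0, 0], [70, -1.5, 0, 0, 0, 0], [70, -1.5, 0, 0, 0, 0]],
  ],
)

```text
clock: 5.22
tool_pos: [0.5685, 0.2008, 0.0597]
orientation: [169.8, 90.0, -101.1]
force: [-0.3, 0.0, -0.0]
opening: 0.0877
```

>>> carry_out(
  hand=1,
  series=[
    [[0, 0, 0, 0, 0, 0], [0, 0, 0, 0, 0, 0], [0, 0, 0, 0, 0, 0], [0, 0, 0, 0, 0, 0], [0, 0, 0, 0, 0, 0], [0, 0, 0, 0, 0, 0]],
  ],
)

```text
clock: 5.98
tool_pos: [0.5684, 0.2007, 0.0596]
orientation: [144.3, 90.0, -126.6]
force: [0.4, 0.7, 0.3]
opening: 0.0331
```

```bash
python3 - <<'E'
from h import *
from plant import *
for i in range(2):
  s=snapshot("wrist");o=get_obs();print(o["clock"],o["tool_pos"].round(4),o["force"].round(2),o["opening"])
cv2.imwrite("pics/w4.png",cv2.resize(s["color"][:,:,::-1],(800,600)))
print(o["joint_pos"].round(1),w2c(o["tool_pos"]))
E
```

```text
6.025 [0.5684 0.2008 0.0596] [0.13 0.22 0.11] 0.0290368590186753
6.075 [0.5684 0.2008 0.0595] [-0.47 -0.25  0.31] 0.025426949423354626
[ 38.   22.7 -20.3   0.  -47.  -38.9] [173.57508196   2.12281575  59.53087513]
```

View pics/w4.png

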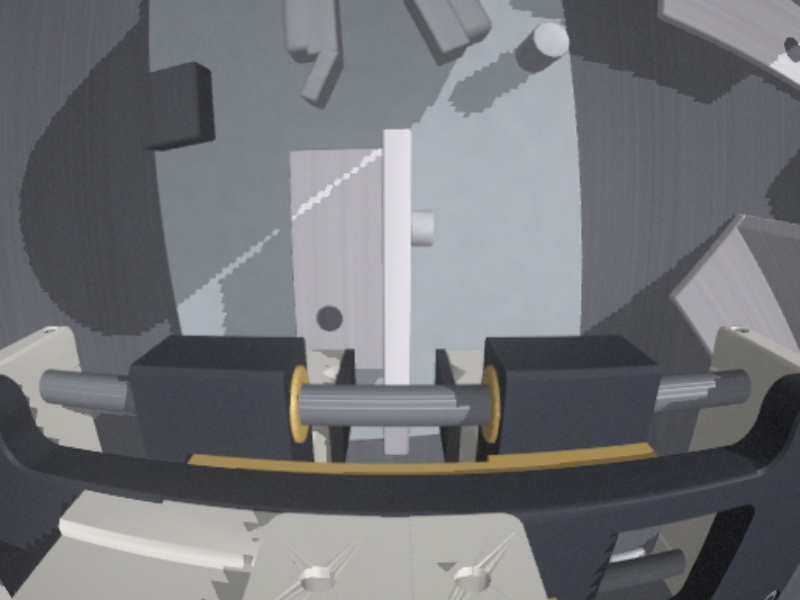

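>>> carry_out(
  series=[
    [[0, 0, 0, 0, 0, 0], [0, 0, 0, 0, 0, 0], [0, 0, 0, 0, 0, 0], [0, 0, 0, 0, 0, 0]],
  ],
)

```text
clock: 6.58
tool_pos: [0.5683, 0.2008, 0.0595]
orientation: [93.3, 90.0, -177.6]
force: [-0.5, 0.5, -0.3]
opening: 0.0078
```

```bash
python3 - <<'E'
from h import *
from plant import *
import pickle
s=snapshot("wrist");pickle.dump(s,open("w5.pkl","wb"));o=get_obs();print(o["clock"],o["tool_pos"].round(4),o["force"].round(2),o["opening"],w2c(o["tool_pos"]))
crop(s["color"],150,0,360,180,3.5,"pics/w5.png")
# yaw of tool y
y=toolR(o)[:,1];print(np.degrees(np.arctan2(y[1],y[0])))
E
```

```text
6.625 [0.5683 0.2008 0.0595] [-0.82  0.58 -0.5 ] 0.007911946232488106 [173.57930466   2.17327539  59.48858312]
179.1062907740337
```

View pics/w5.png

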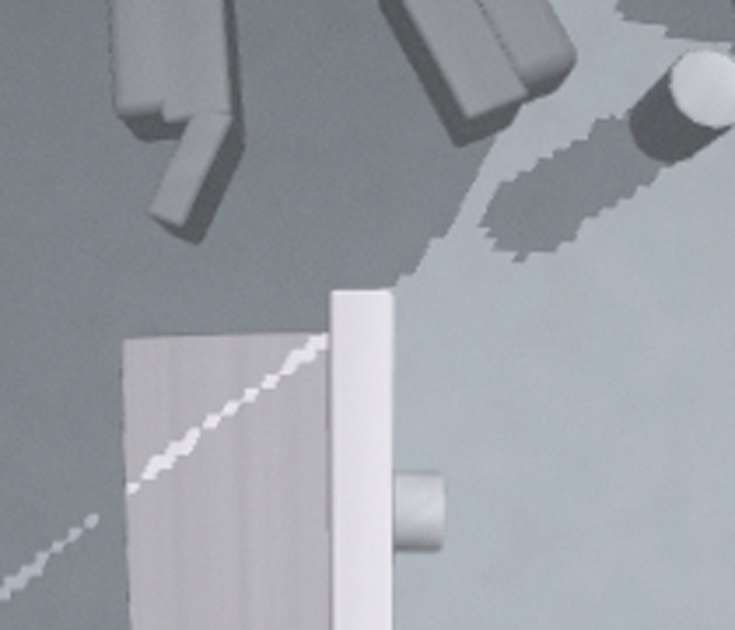

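```bash
python3 - <<'E'
from h import *
import pickle
s=pickle.load(open("w5.pkl","rb"))
C=lambda u,v:(150+(u+.5)/3.5-.5,(v+.5)/3.5-.5)
for n,p,z in [("jaw face x60",(231,112),.074),("lip end",(148,212),.074),("lip end R",(184,226),.074),("legtop L",(331,291),.09),("legtop R",(393,291),.09),("leg L far",(333,620),.09),("leg R far",(393,620),.09),("movjaw",(462,118),.074),("movjaw inner end",(455,113),.074)]:
  P=onz(s,*C(*p),z,True);print(n,P.round(4),w2c(P).round(1))
E
```

```text
jaw face x60 [0.5829 0.0882 0.074 ] [60.3 -4.9 74. ]
lip end [0.5946 0.1021 0.074 ] [ 73.4 -17.5  74. ]
lip end R [0.5896 0.1045 0.074 ] [ 76.1 -12.6  74. ]
legtop L [0.5692 0.1164 0.09  ] [89.3  6.9 90. ]
legtop R [0.5617 0.1165 0.09  ] [90.  14.4 90. ]
leg L far [0.5697 0.1571 0.09  ] [130.    3.7  90. ]
leg R far [0.5622 0.1573 0.09  ] [130.6  11.2  90. ]
movjaw [0.5512 0.0897 0.074 ] [63.9 26.6 74. ]
movjaw inner end [0.5522 0.089  0.074 ] [63.1 25.7 74. ]
```

>>> carry_out(
  series=[
    [[0, -0.7, 0, -1.2, 0, 0], [0, -1.4, 0, -2.4, 0, 0], [0, -2.1, 0, -3.6, 0, 0], [0, -2.8, 0.2, -4.7, 0, 0], [0, -2.8, 0.2, -4.7, 0, 0]],
  ],
)

```text
clock: 7.25
tool_pos: [0.5713, 0.2009, 0.0595]
orientation: [-75.1, 90.0, 18.7]
force: [-1.4, -0.2, 0.5]
opening: 0.0078
```

```bash
python3 - <<'E'
from h import *
from plant import *
import pickle
s=snapshot("wrist");pickle.dump(s,open("w6.pkl","wb"));o=get_obs();print(o["clock"],o["tool_pos"].round(4),o["force"].round(2),o["opening"],w2c(o["tool_pos"]))
crop(s["color"],150,0,360,180,3.5,"pics/w6.png")
y=toolR(o)[:,1];print(np.degrees(np.arctan2(y[1],y[0])))
E
```

```text
7.3 [0.5713 0.2009 0.0595] [-2.02 -0.25  0.04] 0.007875610891564513 [173.56605734  -0.8187707   59.53003574]
-176.19610519064494
```

View pics/w6.png

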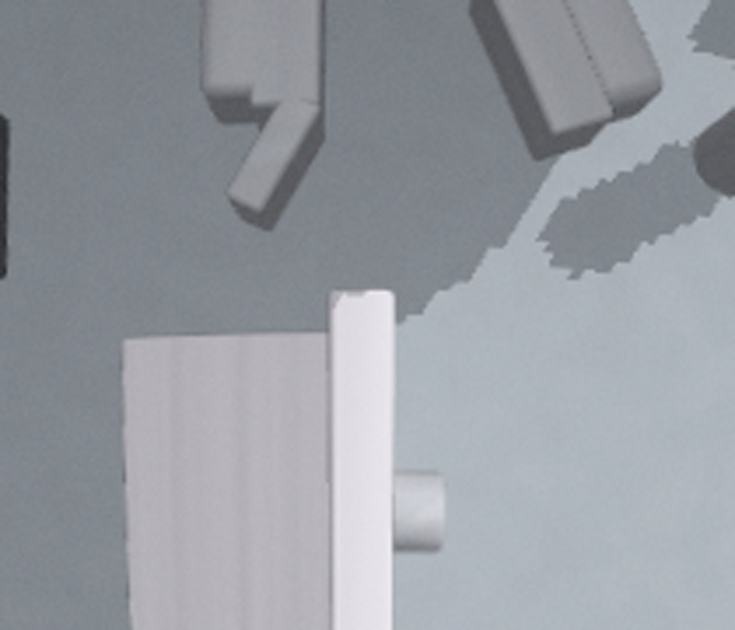

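```bash
python3 - <<'E'
from h import *
import pickle
s=pickle.load(open("w6.pkl","rb"))
C=lambda u,v:(150+(u+.5)/3.5-.5,(v+.5)/3.5-.5)
for n,p,z in [("jaw face x60",(321,100),.074),("jaw face back",(321,5),.074),("lip end",(229,192),.074),("legtop L",(331,291),.09),("legtop R",(394,291),.09),("leg L far",(333,620),.09),("leg R far",(393,620),.09),("mov jaw tip",(540,150),.065),("movjaw inner top",(553,133),.074)]:
  P=onz(s,*C(*p),z,True);print(n,P.round(4),w2c(P).round(1))
E
```

```text
jaw face x60 [0.5827 0.0878 0.074 ] [59.9 -4.7 74. ]
jaw face back [0.5838 0.073  0.074 ] [45.1 -4.8 74. ]
lip end [0.5944 0.1018 0.074 ] [ 73.1 -17.3  74. ]
legtop L [0.579 0.117 0.09 ] [89.3 -2.9 90. ]
legtop R [0.5714 0.1165 0.09  ] [89.3  4.7 90. ]
leg L far [0.5761 0.1577 0.09  ] [130.1  -2.8  90. ]
leg R far [0.5686 0.1572 0.09  ] [130.1   4.7  90. ]
mov jaw tip [0.5508 0.09   0.065 ] [64.3 27.  65. ]
movjaw inner top [0.5505 0.0897 0.074 ] [63.9 27.3 74. ]
```

>>> carry_out(
  series=[
    [[0, 0.2, -5, 0, 0, 0], [0, 0.4, -12, 0, 0, 0], [0, 0.4, -19, 0, 0, 0], [0, 0.4, -26, 0, 0, 0], [0, 0.4, -33, 0, 0, 0], [0, 0.4, -40, 0, 0, 0], [0, 0.4, -46, 0, 0, 0], [0, 0.4, -51, 0, 0, 0], [0, 0.4, -55, 0, 0, 0], [0, 0.4, -57, 0, 0, 0]],
  ],
)

```text
clock: 8.55
tool_pos: [0.5746, 0.1438, 0.0595]
orientation: [98.7, 90.0, -167.5]
force: [-0.1, 1.3, -1.3]
opening: 0.0077
```

```bash
python3 - <<'E'
from h import *
from plant import *
import pickle
s=snapshot("wrist");pickle.dump(s,open("w7.pkl","wb"));o=get_obs();print(o["clock"],o["tool_pos"].round(4),(RC.T@o["force"]).round(2),o["opening"],w2c(o["tool_pos"]))
crop(s["color"],130,0,370,200,3.3,"pics/w7.png")
y=toolR(o)[:,1];print(np.degrees(np.arctan2(y[1],y[0])))
E
```

```text
8.6 [0.5745 0.1436 0.0595] [-0.51 -0.27 -2.33] 0.007786974123432154 [116.17074531  -0.23921227  59.5456974 ]
-176.2044934451656
```

View pics/w7.png

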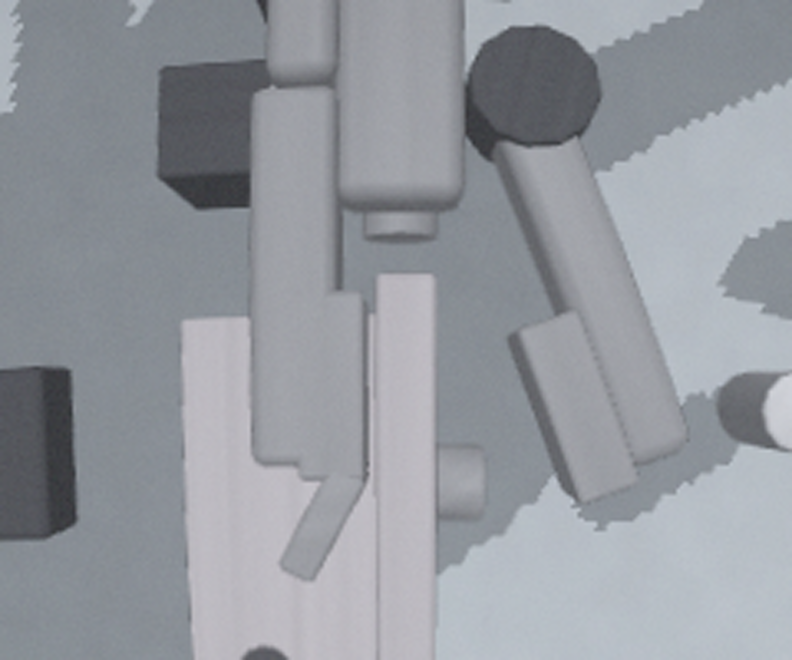

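```bash
python3 - <<'E'
from h import *
import pickle
s=pickle.load(open("w7.pkl","rb"))
C=lambda u,v:(130+(u+.5)/3.3-.5,(v+.5)/3.3-.5)
for n,p,z in [("screw front",(402,237),.041),("screw front mid",(402,240),.034),("leg end L",(377,273),.09),("leg R",(436,273),.09),("stop front",(200,180),.046),("jaw face",(365,470),.074),("jaw face x32",(365,293),.074)]:
  P=onz(s,*C(*p),z,True);print(n,w2c(P).round(1))
E
```

```text
screw front [19.7  0.6 41. ]
screw front mid [19.2  0.6 34. ]
leg end L [31.9 -2.5 90. ]
leg R [31.9  5.1 90. ]
stop front [  8.9 -34.7  46. ]
jaw face [59.  -4.8 74. ]
jaw face x32 [33.  -4.7 74. ]
```

>>> carry_out(
  series=[
    [[0, 0, -2, 0, 0, 0], [0, 0, -4, 0, 0, 0], [0, 0, -6, 0, 0, 0], [0, 0, -7, 0, 0, 0], [0, 0, -8, 0, 0, 0], [0, 0, -8.5, 0, 0, 0], [0, 0, -8.5, 0, 0, 0]],
  ],
)

```text
clock: 9.48
tool_pos: [0.5751, 0.1355, 0.0595]
orientation: [151.9, 90.0, -114.3]
force: [-0.1, -0.2, -1.2]
opening: 0.0079
```

>>> carry_out(
  series=[
    [[0, 0, -0.5, 0, 0, 0], [0, 0, -1, 0, 0, 0], [0, 0, -1.5, 0, 0, 0], [0, 0, -1.5, 0, 0, 0]],
  ],
)

```text
clock: 9.98
tool_pos: [0.5752, 0.134, 0.0595]
orientation: [139.7, 90.0, -126.5]
force: [0.8, 0.5, -2.0]
opening: 0.0082
```

>>> carry_out(
  series=[
    [[0, 0, -0.5, 0, 0, 0], [0, 0, -1, 0, 0, 0], [0, 0, -1.5, 0, 0, 0], [0, 0, -1.5, 0, 0, 0]],
  ],
)

```text
clock: 10.48
tool_pos: [0.5753, 0.1325, 0.0596]
orientation: [164.8, 90.0, -101.4]
force: [-0.2, 0.1, -1.3]
opening: 0.0078
```

>>> carry_out(
  series=[
    [[0, 0, -0.4, 0, 0, 0], [0, 0, -0.8, 0, 0, 0], [0, 0, -0.8, 0, 0, 0]],
  ],
)

```text
clock: 10.85
tool_pos: [0.5754, 0.1317, 0.0596]
orientation: [149.7, 90.0, -116.4]
force: [-0.1, -0.4, -0.8]
opening: 0.0074
```

>>> carry_out(
  series=[
    [[0, 0, -0.4, 0, 0, 0], [0, 0, -0.8, 0, 0, 0], [0, 0, -0.8, 0, 0, 0]],
  ],
)

```text
clock: 11.22
tool_pos: [0.5755, 0.131, 0.0596]
orientation: [-33.0, 90.0, 60.8]
force: [-0.1, 1.8, -1.1]
opening: 0.0076
```

>>> carry_out(
  series=[
    [[0, 0, -0.3, 0, 0, 0], [0, 0, -0.6, 0, 0, 0], [0, 0, -0.6, 0, 0, 0]],
  ],
)

```text
clock: 11.6
tool_pos: [0.5756, 0.1308, 0.0597]
orientation: [-38.5, 90.0, 55.4]
force: [-1.9, 5.6, -0.4]
opening: 0.0078
```

>>> carry_out(
  series=[
    [[0, 0, 0, 0, 0, 0], [0, 0, 0, 0, 0, 0], [0, 0, 0, 0, 0, 0]],
  ],
)

```text
clock: 11.98
tool_pos: [0.5756, 0.1308, 0.0597]
orientation: [-41.7, 90.0, 52.1]
force: [-1.2, 4.6, -0.6]
opening: 0.0079
```

```bash
python3 - <<'E'
from h import *
from plant import *
s=snapshot("wrist");o=get_obs();print(o["clock"],o["tool_pos"].round(4),(RC.T@o["force"]).round(2),o["moment"].round(2),w2c(o["tool_pos"]))
crop(s["color"],130,0,370,200,3.3,"pics/w8.png")
s=snapshot("side");crop(s["color"],150,140,310,270,5,"pics/s8.png")
E
```

```text
12.025 [0.5756 0.1308 0.0597] [ 4.65  1.05 -0.66] [ 2.01  0.65 -0.07] [103.334999    -0.47057331  59.71403914]
```

View pics/w8.png

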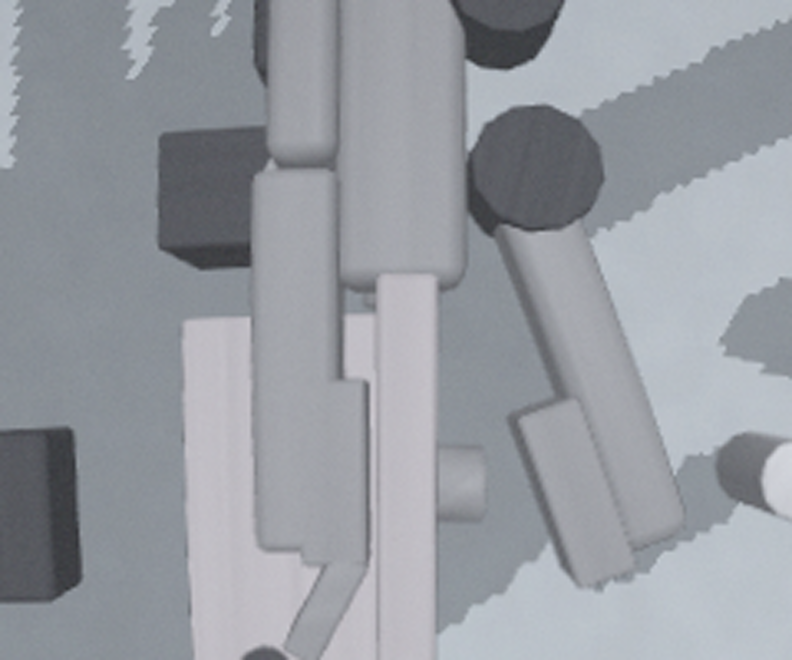

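View pics/s8.png

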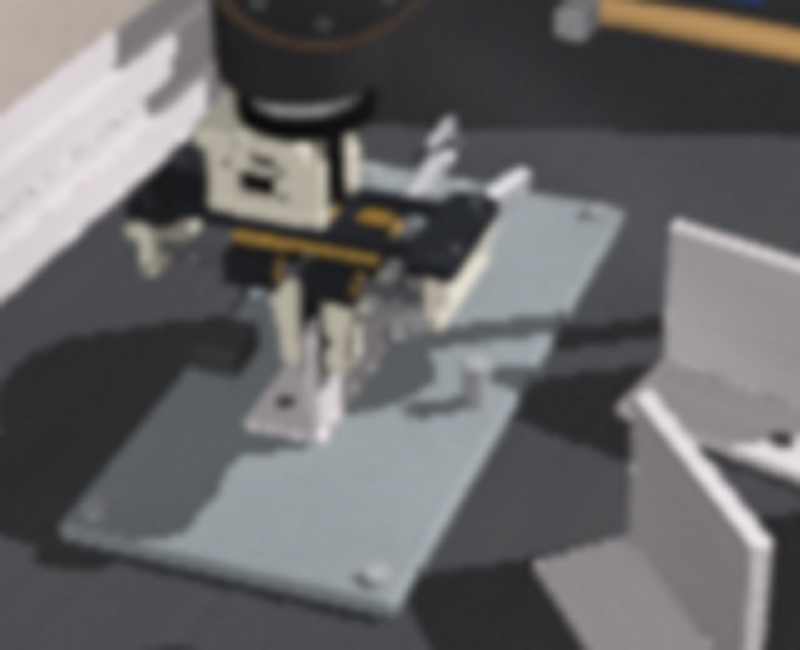

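```bash
python3 - <<'E'
from h import *
import pickle
s=pickle.load(open("w7.pkl","rb"))
C=lambda u,v:(130+(u+.5)/3.3-.5,(v+.5)/3.3-.5)
print(w2c(onz(s,*C(400,197),.074,True)),w2c(onz(s,*C(400,210),.056,True)))
from plant import *
s=snapshot("wrist")
for p,z in [((377,273),.09),((437,273),.09),((378,650),.09),((437,650),.09),((340,315),.018),((368,470),.074)]: print(w2c(onz(s,*C(*p),z,True)).round(1))
E
```

```text
[18.68315853  0.3885073  74.        ] [17.38388811  0.30550181 56.        ]
[18.9 -2.7 90. ]
[18.9  5.  90. ]
[68.9 -2.7 90. ]
[68.9  5.2 90. ]
[ 19.1 -12.1  18. ]
[46.  -4.5 74. ]
```

The push reads a steady 4.6 N at bracket end x ≈ 18.9 mm. That is close to both the screw and the front of the pliers' body, so I need to check which one it touches.

```bash
python3 - <<'E'
from h import *
import pickle
for n,b in [("w7",(215,35,285,95)),("w6",(200,0,260,40)),("w2",(245,90,300,150)),("w1",(245,0,300,60))]:
  s=pickle.load(open(n+".pkl","rb"));print(n,"eye c",w2c(s["eye"]).round(1))
  x0,y0,x1,y1=b;crop(s["color"],x0,y0,x1,y1,7,f"pics/z_{n}.png")
a=[cv2.imread(f"pics/z_{n}.png") for n in("w7","w2")]
h=max(i.shape[0] for i in a);cv2.imwrite("pics/zz.png",np.hstack([cv2.copyMakeBorder(i,0,h-i.shape[0],0,5,cv2.BORDER_CONSTANT) for i in a]))
print(a[0].shape,a[1].shape)
E
```

```text
w7 eye c [ 46.7   1.  217.6]
w6 eye c [103.9   0.5 217.5]
w2 eye c [ -1.4 -31.8 497.6]
w1 eye c [150.7 -33.  497.6]
(420, 490, 3) (420, 385, 3)
```

View pics/zz.png

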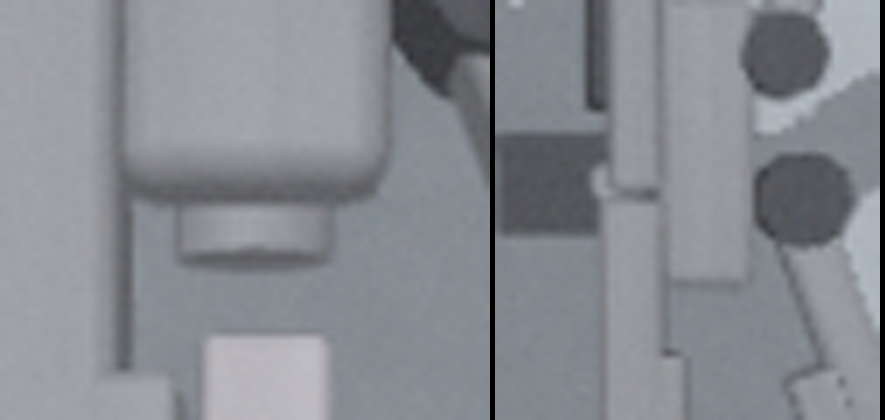

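```bash
python3 - <<'E'
from h import *
import pickle
S={n:pickle.load(open(n+".pkl","rb")) for n in("w7","w2")}
def P(n,x0,y0,u,v,z): return w2c(onz(S[n],x0+(u+.5)/7-.5,y0+(v+.5)/7-.5,z,True))[:2].round(1)
for z in (56,65,74,80): print(z,"w2 body",P("w2",245,90,710-495,282,z/1e3),"w2 bodyL",P("w2",245,90,668-495,200,z/1e3)," bodyR",P("w2",245,90,748-495,200,z/1e3),"w7 low rim",P("w7",215,35,255,203,z/1e3),"w7 shade start",P("w7",215,35,255,150,z/1e3),P("w7",215,35,255,185,z/1e3))
for z in (27,34,41): print(z,"screw bottom rim",P("w7",215,35,255,270,z/1e3),"top rim",P("w7",215,35,255,252,z/1e3),"L",P("w7",215,35,178,225,z/1e3),"R",P("w7",215,35,332,225,z/1e3))
print("jawpad start x32:",P("w2",245,90,670-495,355,.074),P("w7",215,35,140,372,.074))
E
```

```text
56 w2 body [18.4  2. ] w2 bodyL [ 1.  -6.8]  bodyR [ 0.9 10.1] w7 low rim [17.5  0.4] w7 shade start [13.3  0.4] [16.1  0.4]
65 w2 body [18.   1.3] w2 bodyL [ 0.9 -7.3]  bodyR [0.8 9.2] w7 low rim [19.2  0.4] w7 shade start [15.1  0.4] [17.8  0.4]
74 w2 body [17.6  0.7] w2 bodyL [ 0.9 -7.8]  bodyR [0.8 8.4] w7 low rim [20.8  0.5] w7 shade start [17.   0.5] [19.5  0.5]
80 w2 body [17.3  0.2] w2 bodyL [ 0.8 -8.2]  bodyR [0.8 7.8] w7 low rim [21.9  0.5] w7 shade start [18.2  0.5] [20.6  0.5]
27 screw bottom rim [18.6  0.3] top rim [16.9  0.3] L [14.3 -6.7] R [14.4  7.2]
34 screw bottom rim [19.6  0.3] top rim [18.   0.3] L [15.5 -6.4] R [15.5  7. ]
41 screw bottom rim [20.7  0.3] top rim [19.1  0.3] L [16.7 -6.1] R [16.7  6.7]
jawpad start x32: [32.5 -7.5] [32.6 -7.4]
```

The screw front works out at x ≈ 18.7 and the body front at about 17.5. The bracket end at 18.9 is therefore bearing on the screw, between the open jaws with the dowel still proud. I'll release it and move up to the handles.

>>> carry_out(
  hand=-1,
  series=[
    [[0, 0, 0, 0, 0, 0], [0, 0, 0, 0, 0, 0], [0, 0, 0, 0, 0, 0], [0, 0, 0, 0, 0, 0], [0, 0, 0, 0, 0, 0], [0, 0, 0, 0, 0, 0], [0, 0, 0, 0, 0, 0], [0, 0, 0, 0, 0, 0]],
  ],
)

```text
clock: 13.12
tool_pos: [0.5755, 0.1304, 0.0596]
orientation: [-117.2, 90.0, -23.4]
force: [-0.5, 0.1, 0.6]
opening: 0.0823
```

>>> carry_out(
  series=[
    [[-25, 0, 0, 0, 0, 0], [-65, 0, 0, 0, 0, 0], [-90, 4, -30, 0, 0, 0], [-90, 8, -75, 0, 0, 0], [-90, 10, -120, 0, 0, 0], [-90, 10, -165, 0, 0, 0], [-90, 10, -195, 0, 0, 0], [-90, 10, -208, 0, 0, 0], [-90, 10, -208, 0, 0, 0]],
  ],
)

```text
clock: 14.25
tool_pos: [0.5793, -0.0784, 0.1495]
orientation: [87.4, 90.0, -178.9]
force: [0.3, -0.3, -0.8]
opening: 0.088
```

```bash
python3 - <<'E'
from h import *
from plant import *
import pickle
o=get_obs();print(o["clock"],o["tool_pos"].round(4),w2c(o["tool_pos"]),o["opening"])
s=snapshot("wrist");pickle.dump(s,open("w9.pkl","wb"));cv2.imwrite("pics/w9.png",cv2.resize(s["color"][:,:,::-1],(800,600)))
s=snapshot("scene");crop(s["color"],190,140,380,285,4,"pics/c9.png")
s=snapshot("side");crop(s["color"],150,140,310,270,5,"pics/s9.png")
E
```

```text
14.25 [ 0.5793 -0.0784  0.1495] [-105.69386624    9.77204886  149.47198329] 0.08795386112203862
```

View pics/w9.png

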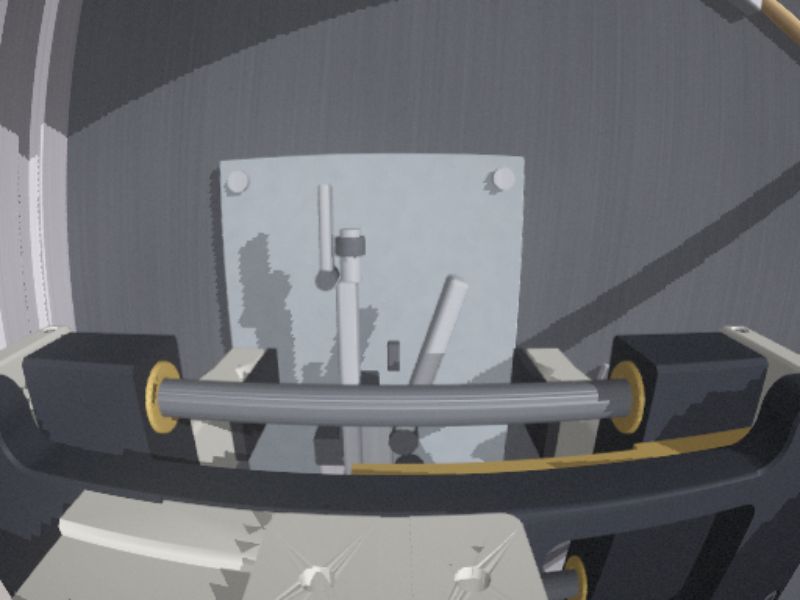

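View pics/c9.png

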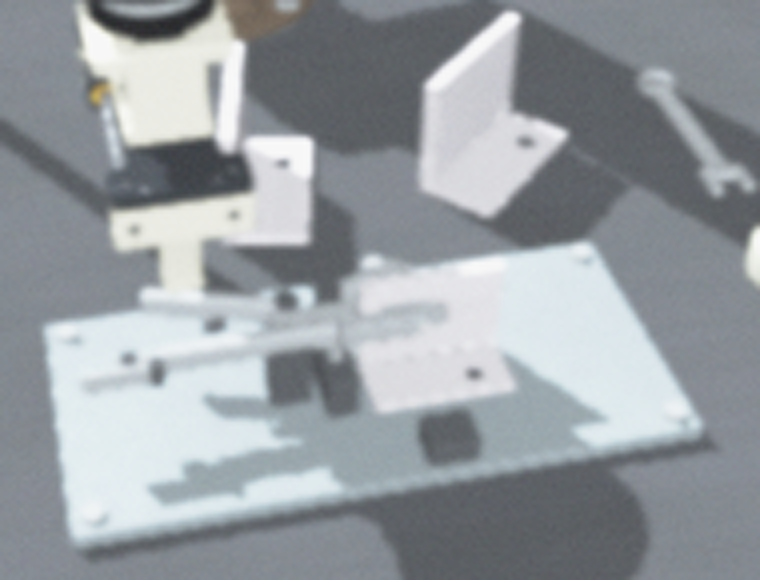

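View pics/s9.png

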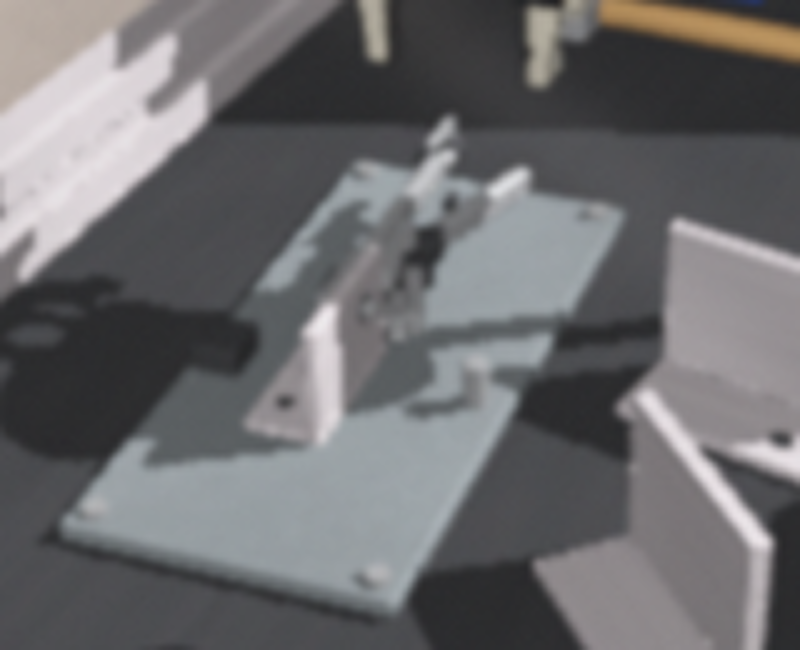

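```bash
python3 - <<'E'
from h import *
import pickle
s=pickle.load(open("w9.pkl","rb"));f=512/800
for n,p,z in [("fix outer",(337,300),74),("fix outer2",(340,370),74),("fix inner",(357,300),74),("mov end",(457,279),74),("mov outer",(464,300),74),("mov outer2",(446,345),74),("lever tip",(325,185),73),("lever outer",(318,220),73),("lever pivot",(327,280),74),("knurl",(350,245),74)]:
  print(n,w2c(onz(s,p[0]*f,p[1]*f,z/1e3,True)).round(1))
# TCP (at height of handles) px
P=c2w((-105.7,9.8,65));print(np.array(proj(s,P,True))/f)
E
```

```text
fix outer [-114.9  -18.7   74. ]
fix outer2 [-75.3 -18.6  74. ]
fix inner [-114.9   -8.2   74. ]
mov end [-126.    43.6   74. ]
mov outer [-114.8   47.6   74. ]
mov outer2 [-89.9  38.9  74. ]
lever tip [-174.4  -23.6   73. ]
lever outer [-156.7  -27.5   73. ]
lever pivot [-125.6  -23.6   74. ]
knurl [-143.7  -11.3   74. ]
[391.81337214 312.15174891]
```

>>> carry_out(
  series=[
    [[30, 0, 0, 0, 0, 0], [60, 0, 0, 0, 0, 0], [85, 0, 0, 0, 0, 0], [98, -2, 0, 0, 0, 0], [102, -5, 0, 0, 0, 0], [102, -7, 0, 0, 0, 0], [102, -7, 0, 0, 0, 0]],
  ],
)

```text
clock: 15.28
tool_pos: [0.5865, -0.0772, 0.0481]
orientation: [-61.8, 90.0, 32.0]
force: [-1.8, 0.9, -1.1]
opening: 0.0877
```

```bash
python3 - <<'E'
from h import *
from plant import *
o=get_obs();print(o["clock"],o["tool_pos"].round(4),w2c(o["tool_pos"]),o["opening"],(RC.T@o["force"]).round(2))
s=snapshot("wrist");cv2.imwrite("pics/w10.png",cv2.resize(s["color"][:,:,::-1],(800,600)))
E
```

```text
15.275 [ 0.5865 -0.0772  0.0481] [-104.96983504    2.45366919   48.10039691] 0.08770535447702649 [ 0.97  1.69 -1.06]
```

View pics/w10.png

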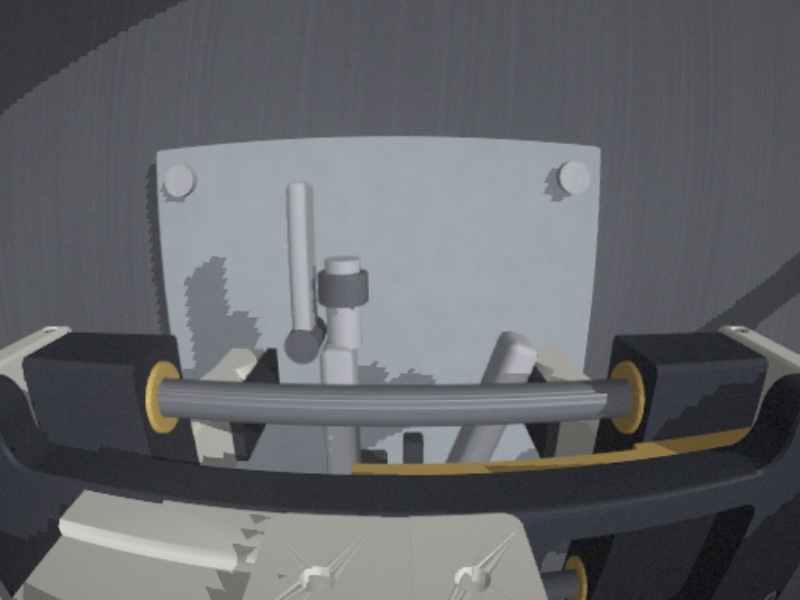

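>>> carry_out(
  hand=1,
  series=[
    [[0, 0, 0, 0, 0, 0], [0, -0.5, 0, 0, 0, 0], [0, -1, 0, 0, 0, 0], [0, -2, 0, 0, 0, 0], [0, -3, 0, 0, 0, 0], [0, -4, 0, 0, 0, 0], [0, -4, 0, 0, 0, 0], [0, -4, 0, 0, 0, 0]],
  ],
)

```text
clock: 16.32
tool_pos: [0.5906, -0.0783, 0.0474]
orientation: [-157.6, 89.9, -63.8]
force: [3.1, -6.7, -6.5]
opening: 0.0396
```

```bash
python3 - <<'E'
from h import *
from plant import *
o=get_obs();print(o["clock"],o["tool_pos"].round(4),w2c(o["tool_pos"]),o["opening"],(RC.T@o["force"]).round(2))
s=snapshot("wrist");cv2.imwrite("pics/w11.png",cv2.resize(s["color"][:,:,::-1],(800,600)))
E
```

```text
16.325 [ 0.5906 -0.0783  0.0474] [-106.36537815   -1.55868434   47.43959701] 0.03957265089610372 [-6.94 -2.65 -6.54]
```

View pics/w11.png

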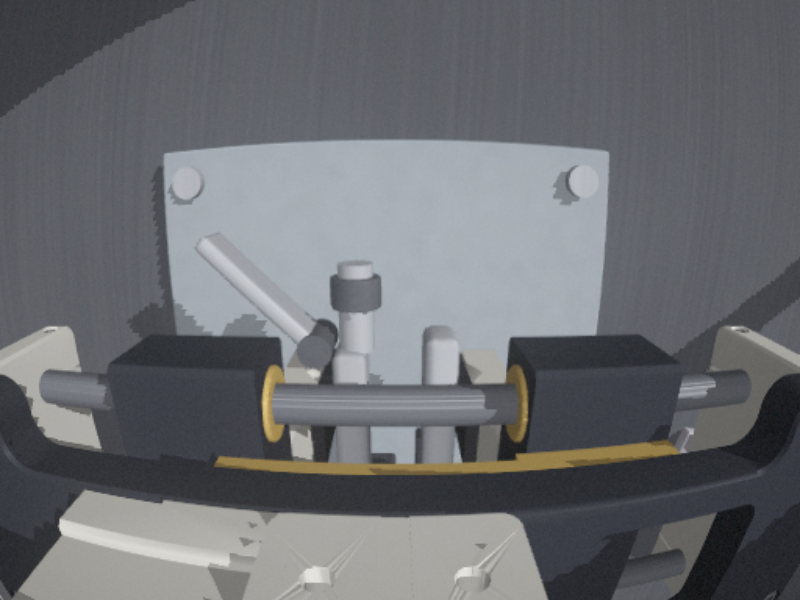

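>>> carry_out(
  hand=-0.6,
  series=[
    [[0, 1, 0, 0, 0, 0], [0, 1, 0, 0, 0, 0], [0, 1, 0, 0, 0, 0], [0, 1, 0, 0, 0, 0], [0, 1, 0, 0, 0, 0], [0, 1, 0, 0, 0, 0]],
  ],
)

```text
clock: 17.12
tool_pos: [0.5893, -0.0771, 0.0476]
orientation: [-87.2, 90.0, 6.6]
force: [-1.3, 0.1, -0.3]
opening: 0.0701
```

>>> carry_out(
  series=[
    [[-15, 0, 0, 0, 0, 0], [-45, 0, 0, 0, 0, 0], [-80, 0, 0, 0, 0, 0], [-102, 0, 0, 0, 0, 0], [-102, 0, 0, 0, 0, 0]],
  ],
)

```text
clock: 17.75
tool_pos: [0.5907, -0.0771, 0.1528]
orientation: [-88.6, 89.7, 5.2]
force: [-0.6, 0.3, 0.4]
opening: 0.07
```

```bash
python3 - <<'E'
from h import *
from plant import *
import pickle
o=get_obs();print(o["clock"],o["tool_pos"].round(4),w2c(o["tool_pos"]),o["opening"],(RC.T@o["force"]).round(2),o["joint_pos"].round(0))
s=snapshot("wrist");pickle.dump(s,open("w12.pkl","wb"));crop(s["color"],120,80,350,250,3.4,"pics/w12.png")
s=snapshot("side");crop(s["color"],150,140,310,270,5,"pics/s12.png")
E
```

```text
17.75 [ 0.5907 -0.0771  0.1528] [-105.18166103   -1.75439843  152.83965859] 0.06998075659946001 [0.32 0.6  0.42] [ 11.  16. -16.   0. -58.  -8.]
```

View pics/w12.png

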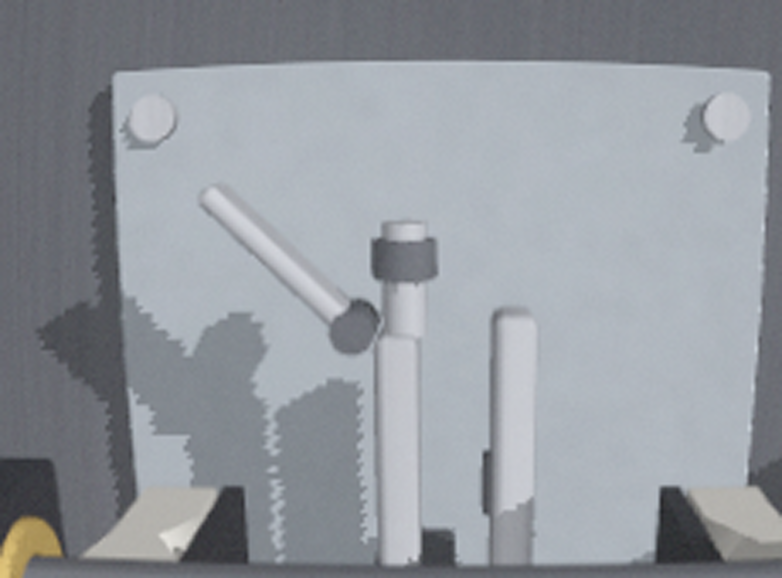

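View pics/s12.png

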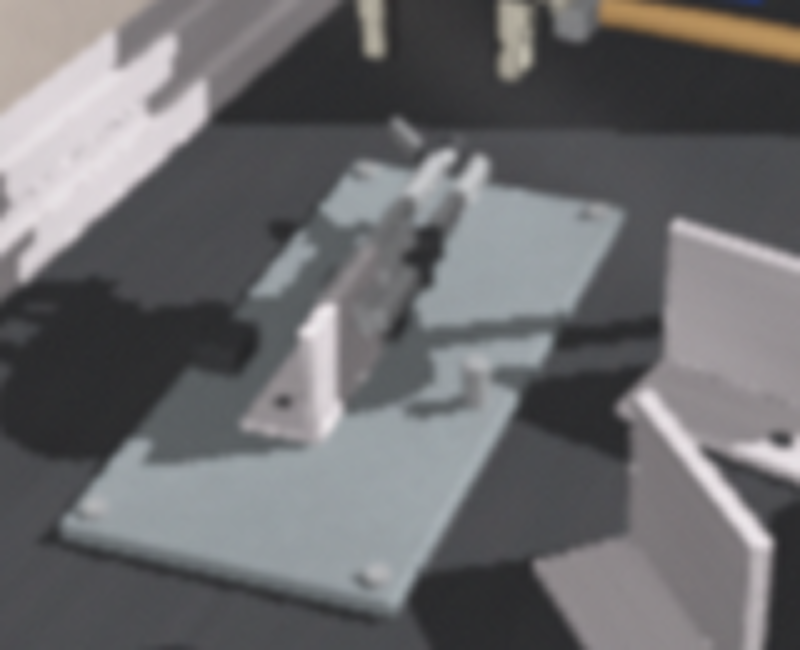

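The pliers hold by themselves. The moving handle lies parallel to the fixed one, and the lever stands out, with its tip at (210,190) in the crop and pivot at (353,327). Next I'll open the fingers and put the -y finger outside the lever, so its inner pad can push in +y.

>>> carry_out(
  hand=-1,
  series=[
    [[0, -8, -18, 0, 0, 0], [0, -18, -40, 0, 0, 0], [0, -25, -53, 0, 0, 0], [0, -25, -53, 0, 0, 0], [0, -25, -53, 0, 0, 0]],
  ],
)

```text
clock: 18.48
tool_pos: [0.6174, -0.1285, 0.1491]
orientation: [80.8, 89.9, 174.6]
force: [0.2, -0.0, 0.6]
opening: 0.0876
```

```bash
python3 - <<'E'
from h import *
from plant import *
import pickle
o=get_obs();print(o["clock"],o["tool_pos"].round(4),w2c(o["tool_pos"]),o["opening"])
s=snapshot("side");crop(s["color"],150,100,310,230,5,"pics/s13.png")
s=snapshot("scene");crop(s["color"],150,140,340,285,4,"pics/c13.png")
s=snapshot("wrist");cv2.imwrite("pics/w13.png",cv2.resize(s["color"][:,:,::-1],(800,600)))
s=pickle.load(open("w12.pkl","rb"))
C=lambda u,v:(120+(u+.5)/3.4-.5,80+(v+.5)/3.4-.5)
for p in [(207,192),(353,315),(403,222),(370,258),(437,258),(533,312)]: print(w2c(onz(s,*C(*p),.073,True)).round(1))
E
```

```text
18.475 [ 0.6174 -0.1285  0.1491] [-158.17211696  -24.98821636  149.07548655] 0.08756810379361239
[-160.1  -59.2   73. ]
[-129.8  -24.4   73. ]
[-152.1  -12.2   73. ]
[-143.6  -20.1   73. ]
[-143.5   -4.2   73. ]
[-130.5   18.8   73. ]
```

View pics/c13.png

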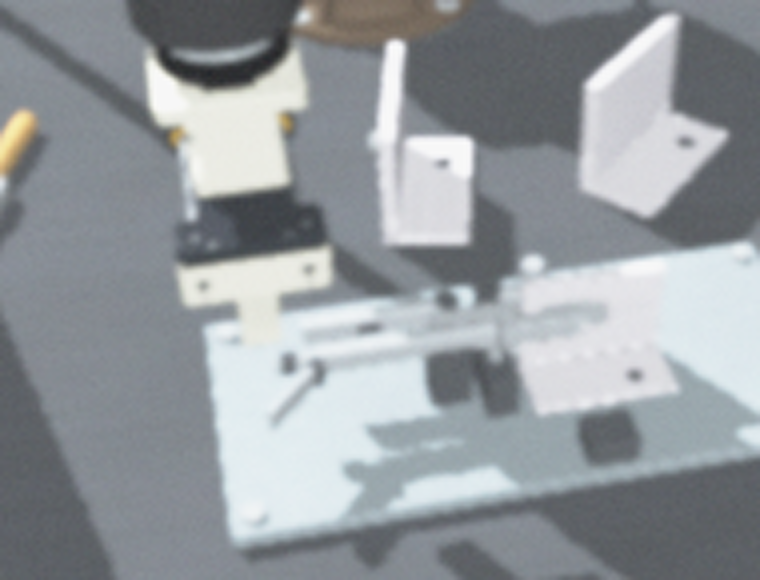

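View pics/w13.png

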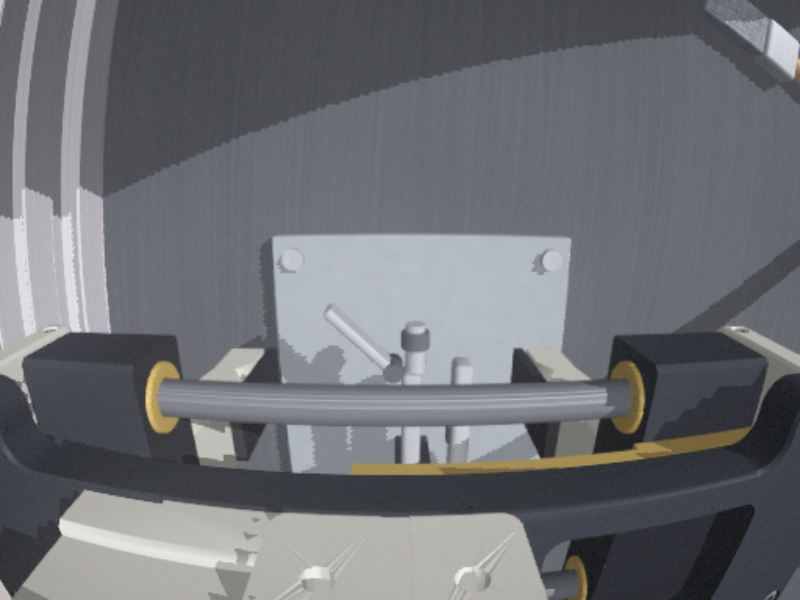

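>>> carry_out(
  series=[
    [[25, -2, 0, 0, 0, 0], [55, -2, 0, 0, 0, 0], [80, -2, 0, 0, 0, 0], [96, -2, 0, 0, 0, 0], [101, -2, 0, 0, 0, 0], [101, -2, 0, 0, 0, 0]],
  ],
)

```text
clock: 19.38
tool_pos: [0.6201, -0.1282, 0.049]
orientation: [-109.4, 90.0, -15.6]
force: [0.3, 0.1, 0.6]
opening: 0.0876
```

```bash
python3 - <<'E'
from h import *
from plant import *
o=get_obs();print(o["clock"],o["tool_pos"].round(4),w2c(o["tool_pos"]),(RC.T@o["force"]).round(2))
s=snapshot("wrist");cv2.imwrite("pics/w14.png",cv2.resize(s["color"][:,:,::-1],(800,600)))
s=snapshot("scene");crop(s["color"],150,140,340,285,4,"pics/c14.png")
E
```

```text
19.375 [ 0.6201 -0.1282  0.049 ] [-158.08406462  -27.66275134   48.97336236] [ 0.11 -0.32  0.59]
```

View pics/w14.png

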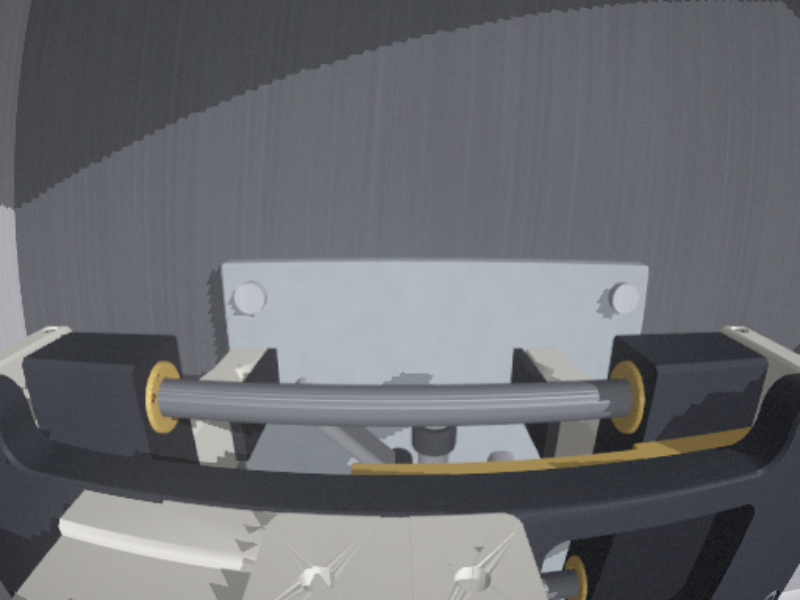

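View pics/c14.png

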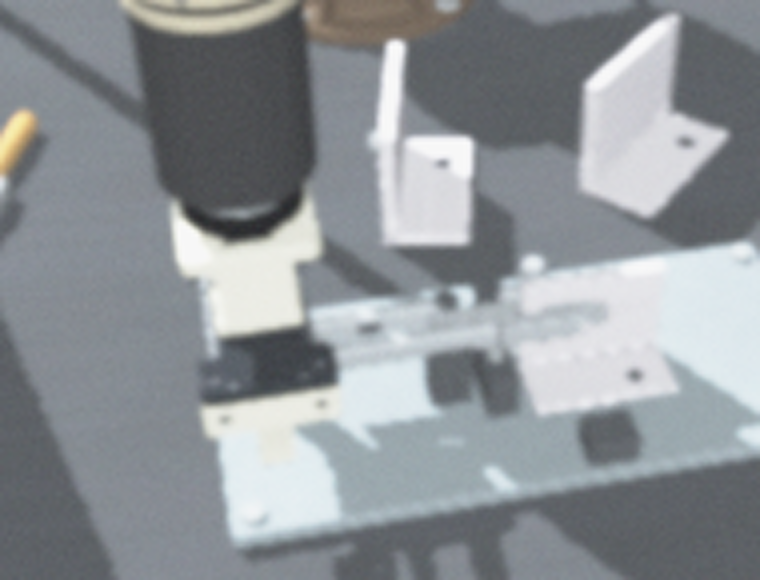

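>>> carry_out(
  series=[
    [[0, 1, 0, 0, 0, 0], [0, 2, 0, 0, 0, 0], [0, 3, 0, 0, 0, 0], [0, 4, 0, 0, 0, 0], [0, 5, 0, 0, 0, 0], [0, 6, 0, 0, 0, 0], [0, 6, 0, 0, 0, 0]],
  ],
)

```text
clock: 20.35
tool_pos: [0.6137, -0.1287, 0.0485]
orientation: [91.8, 90.0, -174.3]
force: [0.1, -0.1, -0.4]
opening: 0.0876
```

>>> carry_out(
  series=[
    [[0, 0.7, 0, 0, 0, 0], [0, 1.4, 0, 0, 0, 0], [0, 2, 0, 0, 0, 0], [0, 2.5, 0, 0, 0, 0], [0, 2.5, 0, 0, 0, 0]],
  ],
)

```text
clock: 20.98
tool_pos: [0.6123, -0.1289, 0.0488]
orientation: [-95.9, 89.9, -2.1]
force: [5.2, -0.6, -2.6]
opening: 0.0877
```

>>> carry_out(
  series=[
    [[0, 0.7, 0, 0, 0, 0], [0, 1.4, 0, 0, 0, 0], [0, 2, 0, 0, 0, 0], [0, 2, 0, 0, 0, 0]],
  ],
)

```text
clock: 21.48
tool_pos: [0.6119, -0.1291, 0.049]
orientation: [-97.5, 89.7, -3.7]
force: [10.5, -2.6, -5.9]
opening: 0.0874
```

>>> carry_out(
  series=[
    [[0, 0.7, 0, 0, 0, 0], [0, 1.4, 0, 0, 0, 0], [0, 2, 0, 0, 0, 0], [0, 2, 0, 0, 0, 0]],
  ],
)

```text
clock: 21.98
tool_pos: [0.6112, -0.1296, 0.0491]
orientation: [-100.0, 89.6, -6.1]
force: [14.4, -6.0, -9.7]
opening: 0.0874
```

>>> carry_out(
  series=[
    [[0, 0.7, 0, 0, 0, 0], [0, 1.4, 0, 0, 0, 0], [0, 2, 0, 0, 0, 0], [0, 2, 0, 0, 0, 0]],
  ],
)

```text
clock: 22.48
tool_pos: [0.6097, -0.1302, 0.0499]
orientation: [-102.7, 89.5, -8.9]
force: [13.5, -8.6, -4.8]
opening: 0.0878
```

```bash
python3 - <<'E'
from h import *
from plant import *
o=get_obs();print(o["clock"],o["tool_pos"].round(4),w2c(o["tool_pos"]),(RC.T@o["force"]).round(2),o["moment"].round(2))
s=snapshot("wrist");cv2.imwrite("pics/w15.png",cv2.resize(s["color"][:,:,::-1],(800,600)))
s=snapshot("scene");crop(s["color"],190,190,310,270,6.6,"pics/c15.png")
s=snapshot("side");crop(s["color"],190,120,310,220,6.6,"pics/s15.png")
E
```

```text
22.475 [ 0.6097 -0.1302  0.0499] [-159.37513469  -17.17114542   49.88416466] [ -9.48 -12.93  -4.81] [-2.71 -4.41 -0.4 ]
```

View pics/w15.png

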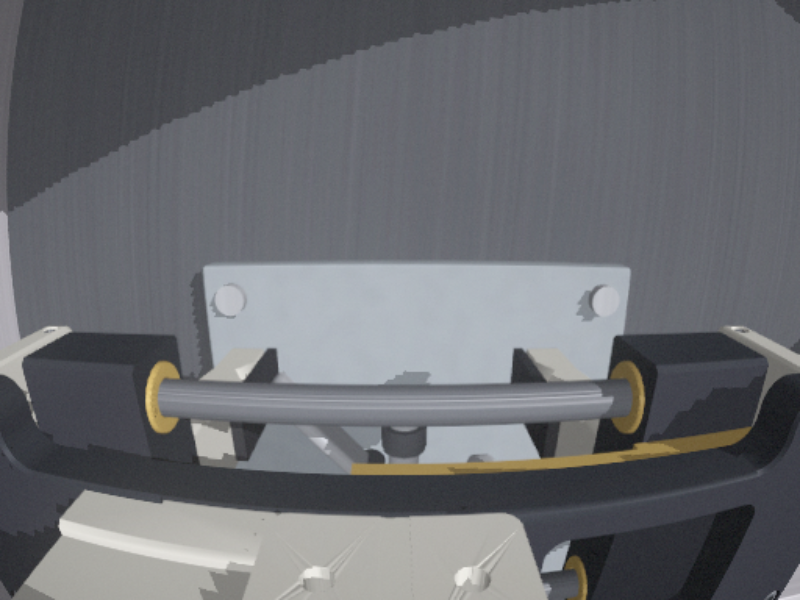

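View pics/c15.png

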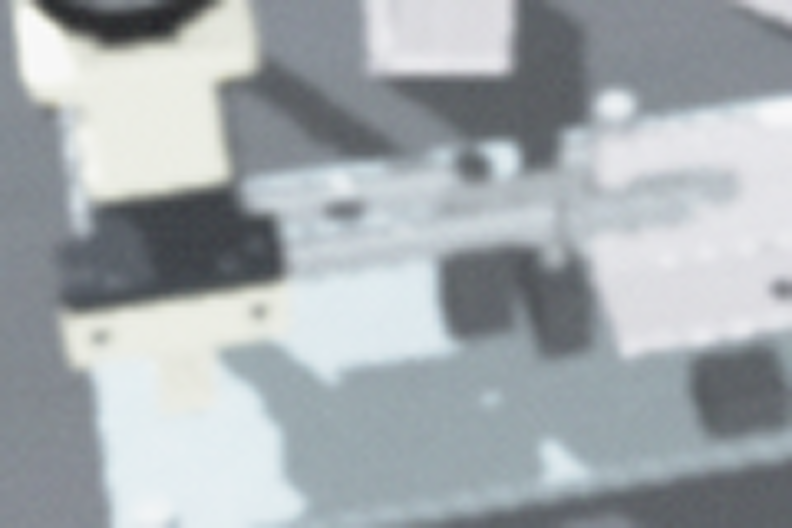

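View pics/s15.png

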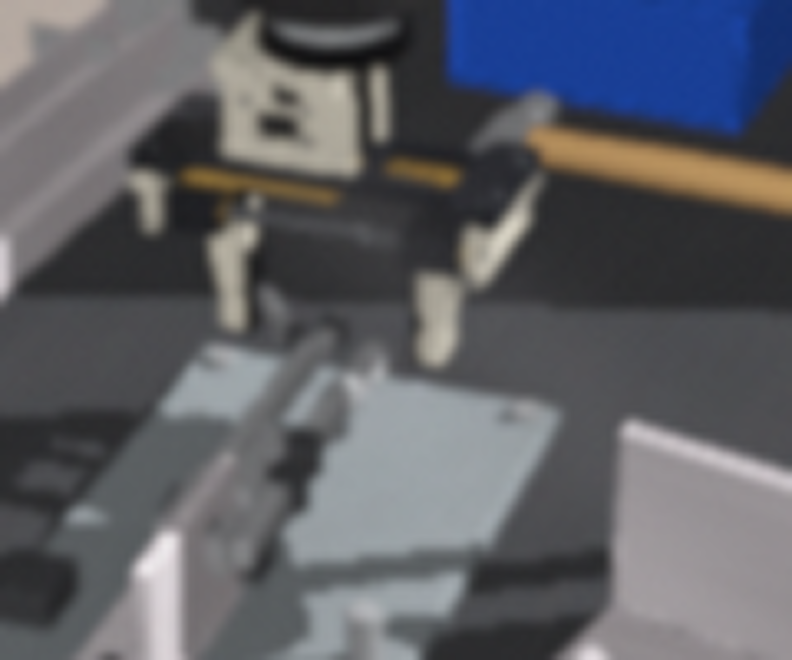

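The pliers are still locked. The lever tip is dragging along the pad, with a large force along -x, which wastes the push. I'll follow the tip's arc in -x to relieve that friction.

>>> carry_out(
  series=[
    [[0, 0, -1, 0, 0, 0], [0, 0, -2, 0, 0, 0], [0, 0, -3, 0, 0, 0], [0, 0, -3, 0, 0, 0]],
  ],
)

```text
clock: 23.12
tool_pos: [0.6055, -0.1325, 0.0488]
orientation: [-172.3, 90.0, -78.6]
force: [0.4, -0.3, -1.0]
opening: 0.0874
```

```bash
python3 - <<'E'
from h import *
from plant import *
o=get_obs();print(o["clock"],o["tool_pos"].round(4),w2c(o["tool_pos"]),(RC.T@o["force"]).round(2))
s=snapshot("wrist");cv2.imwrite("pics/w16.png",cv2.resize(s["color"][:,:,::-1],(800,600)))
s=snapshot("side");crop(s["color"],190,120,310,220,6.6,"pics/s16.png")
E
```

```text
23.125 [ 0.6055 -0.1325  0.0488] [-161.3896109   -12.79332128   48.79291144] [-0.34 -0.42 -1.01]
```

View pics/w16.png

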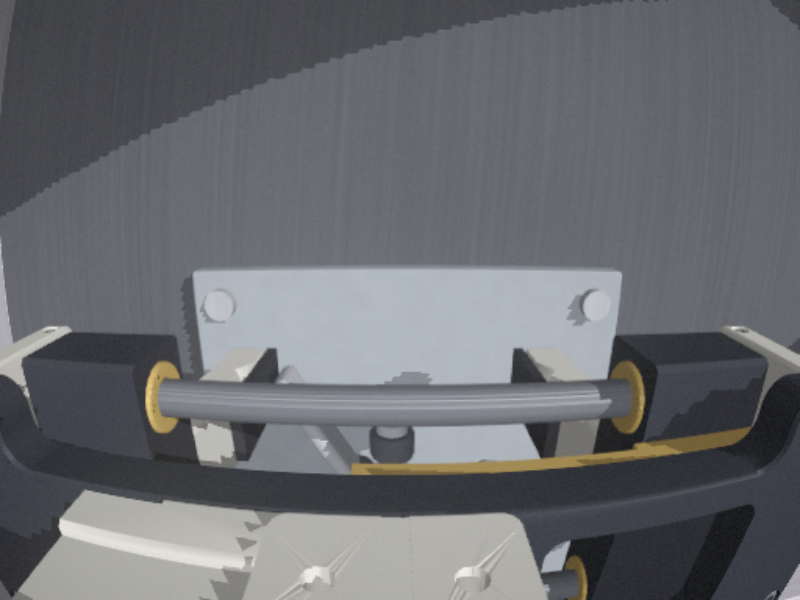

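View pics/s16.png

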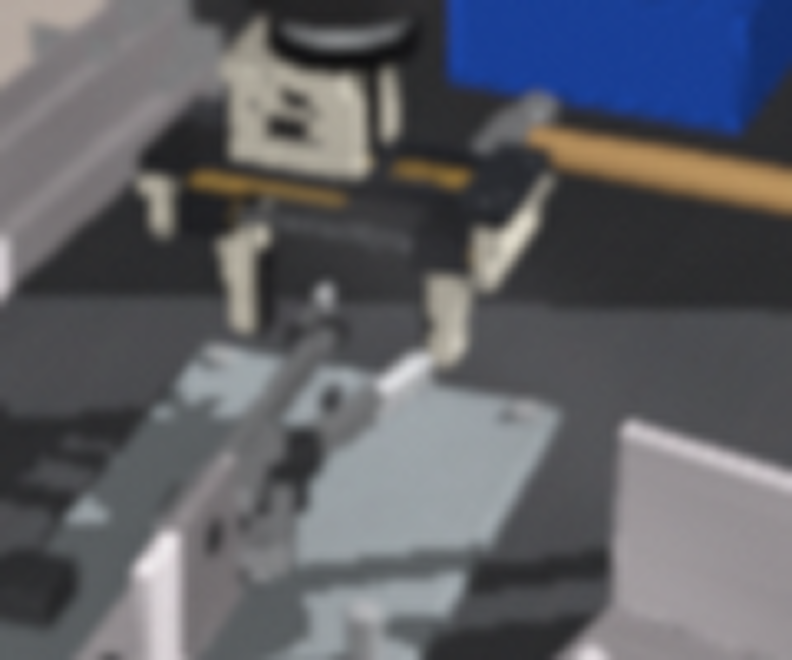

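Released: the side view shows the moving handle sprung out and the jaw clear of the bracket. I'll back off, lift straight up, and check the bracket and dowel from above.

>>> carry_out(
  series=[
    [[0, -3, 0, 0, 0, 0], [0, -5, 0, 0, 0, 0], [-25, -5, 0, 0, 0, 0], [-65, -5, 0, 0, 0, 0], [-110, -5, 0, 0, 0, 0], [-150, -5, 20, 0, 0, 0], [-190, -5, 70, 0, 0, 0], [-200, -5, 125, 0, 0, 0], [-200, -5, 180, 0, 0, 0], [-200, -5, 230, 0, 0, 0]],
  ],
)

```text
clock: 24.48
tool_pos: [0.5948, 0.0995, 0.2489]
orientation: [-50.4, 90.0, 43.4]
force: [1.0, -0.2, -0.3]
opening: 0.0876
```

>>> carry_out(
  series=[
    [[0, 10, 40, 0, 0, 0], [0, 10, 60, 0, 0, 0], [0, 10, 60, 0, 0, 0], [0, 10, 60, 0, 0, 0]],
  ],
)

```text
clock: 24.98
tool_pos: [0.5814, 0.1561, 0.2484]
orientation: [130.3, 90.0, -135.9]
force: [-0.0, -1.2, 0.2]
opening: 0.0877
```

```bash
python3 - <<'E'
from h import *
from plant import *
import pickle
o=get_obs();print(o["clock"],o["tool_pos"].round(4),w2c(o["tool_pos"]),(RC.T@o["force"]).round(2))
s=snapshot("wrist");pickle.dump(s,open("w17.pkl","wb"));crop(s["color"],170,10,350,220,2.8,"pics/w17.png")
s=snapshot("side");crop(s["color"],150,140,310,270,5,"pics/s17.png")
E
```

```text
24.975 [0.5814 0.1561 0.2484] [128.17594535  -7.87975943 248.4449994 ] [-1.23  0.13  0.15]
```

View pics/w17.png

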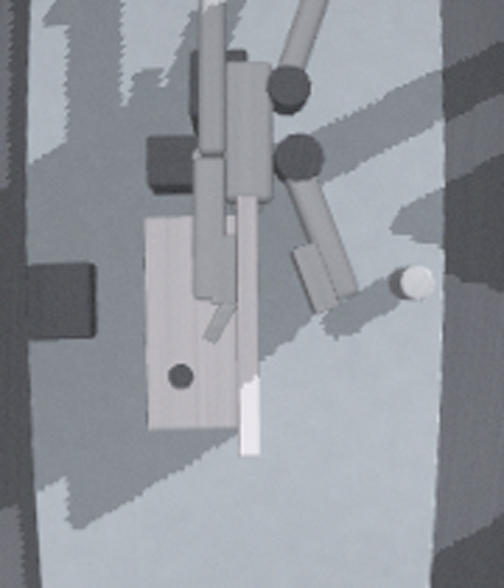

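View pics/s17.png

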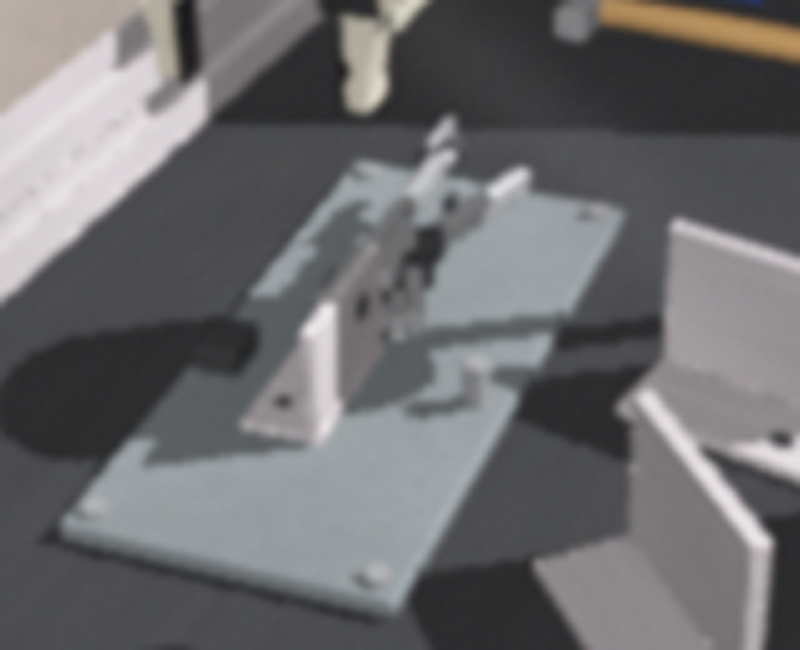

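```bash
python3 - <<'E'
from h import *
import pickle
s=pickle.load(open("w17.pkl","rb"))
C=lambda u,v:(170+(u+.5)/2.8-.5,10+(v+.5)/2.8-.5)
for n,p,z in [("end L",(238,197),90),("end R",(257,197),90),("out L",(240,454),90),("out R",(260,454),90),("foot",(146,218),18),("foot out",(149,427),18),("jawface",(236,298),74),("stop front",(165,187),46)]: print(n,w2c(onz(s,*C(*p),z/1e3,True)).round(1))
E
```

```text
end L [19.3 -3.9 90. ]
end R [19.3  3.2 90. ]
out L [117.9  -3.2  90. ]
out R [117.9   4.6  90. ]
foot [ 19.8 -45.7  18. ]
foot out [118.2 -45.4  18. ]
jawface [57.9 -4.6 74. ]
stop front [  9.1 -34.7  46. ]
```

```bash
python3 - <<'E'
from plant import *
print(close_job())
E
```

```text
the job is handed in; nothing more can be done
None
```

The job is done and handed in at about 25 s on the clock; the hand-in gives no verdict.

**What I did:**
- I pinched the bracket and slid it between the open jaws onto the stop screw, leaning on it with about 4.6–5.6 N.
- I squeezed the handles until they locked; they held by themselves with the fingers off.
- I pushed the release lever with a finger until the pliers sprang open.

**Last checks from the pictures:**
- The pliers are open and the lever is back in line.
- The dowel no longer stands proud on the bracket.
- The bracket stands upright. Its end is about 10 mm from the stop block's face and moved less than 1 mm through the clamping. It is parallel to within about 0.01 rad.
- The gripper is clear of the pliers. The spare dowel and magnet look unmoved; I did not check the other bystanders closely.

**What did not go cleanly:**
- **Release push:** it was not as gentle as the roughly 6 N asked. The lever tip dragged on the finger pad, and the force read up to about 18 N in total, against the 20 N limit. It let go when I followed the tip's arc.
- **Stop contact:** the screw front and the pliers' body front were only about 1 mm apart in the images. Reading the contact as the screw rests on that measurement (screw at 18.7 mm, body at about 17.5 mm, bracket end at 18.9 mm).
- **Small offsets:** the camera and the arm's tool position disagreed by about 1.7 mm in y. The clampstand yaw I used may be off by about 0.3°.

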